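# Trial-fit a loose trier handle by feel and hold it bore-up for gluing

### The arm

A 6-joint arm with a two-finger parallel gripper is mounted at the origin on a cart in front of the work surface, level with it; the furniture and walls round the work are solid. World frame = base frame: x ahead of the robot, y to its left, z up, the work surface at z = 0. Lengths are in m, angles in rad, forces in N, time in s.
With the tool pointing down it reaches from about 0.275 to 0.75 m from the base axis. Payload 10.2 kg.
Tool frame: the origin (TCP) lies at the very end of the fingers, on their centre line; the grasp point (between the pads) lies 19 mm behind it; z points along the fingers, x is the direction in which the jaws open and shut, and the axes are right-handed (so a half turn about z gives the same grasp; the last joint's range is limited). The gripper opens to 85 mm and grips with 20 to 120 N. Pads are 22 mm wide; open, the fingers measure 114 mm over their backs; the gripper's body (76 mm by 85 mm) begins 54 mm behind the grasp point. The pads swing forward as they close: fully open they stand 13 mm farther back than shut.
Start: joints at [-1.418, 0.313, 1.498, -0, 1.331, -0.223], TCP at [0.193, -0.488, 0.231] pointing down, gripper open.
Joint ranges: [-2.94, 2.94], [-0.97, 2.17], [0.19, 2.56], [-1.23, 4.37], [0.02, 3.11], [-2.88, 2.88]. Speed limits (rad/s): [2.39, 2.39, 3.01, 3.14, 3.14, 3.14].

### API

Orientations are given as [roll, pitch, yaw] about the fixed x, y, z axes, in that order (R = Rz(yaw) Ry(pitch) Rx(roll)).
In Python, from bench import r gives the robot as it stands. The module is installed in compiled form; this text tells all that it offers.
- The arm moves only by the tool send_rows, never from a script. Its argument "plan" is a list that holds one entry, the list of rows, each a list of 5 numbers: the finger opening in mm, from 0 to 85.4, then the shift along the tool's x, y, z in mm, then the turn about the tool's z in rad. A call has 1 to 20 rows; each row shifts and turns the commanded pose from where the row before left it, along the tool's axes as they then stand; what a row does not reach is not made up. A row lasts 1/8 s, in which the tool goes at most 62.5 mm and 10.7 degrees, less where a joint would pass 70% of its speed; a pose out of reach is approached as far as the arm can. A call with a gripper value outside its range is refused whole. The fingers move at their own pace and stop on an object; "squeeze" is the grip in N (left out, the last holds). Time passes only in rows, so rows that do not move let the fingers close. It gives the time, the measured TCP pose, the force and the opening at its end, in the units of the state.
- r.state(): the state, without advancing time (a new reading comes with each control period).
- r.read_camera(name): name is "side" or "top"; returns a dict with "color" (480x640x3 uint8, blue, green, red), "depth" (480x640 float32, m along the optical axis (not along the pixel's ray), 0 where there is no reading), "fx", "fy", "cx", "cy" (pixels), "k1" (the pictures are not rectified: a ray, as slopes to the right and down, at radius r is drawn at 1 + k1 r^2 times it, then the intrinsics apply), "R" (3x3) and "t" (3): a world point X has camera coordinates R X + t. Camera axes: x right, y down, z forward; pixel columns grow to the right and rows downward; lengths in m; the calibration is good to about 2 mm. A picture is of the moment at which its call begins.
- r.close_job(): hands the job in, once; it reports no verdict.
The state is a dict: "time": time; "qpos": joint angles; "qd": joint speeds; "joint_efforts": joint torques, N m; "position": TCP position; "tool_rot": TCP orientation; "wrist_force": force on the tool from outside, world axes, zero at the start; "ft_torque": the same for the moment, N m; "gripper_width": finger opening in m.
Only numpy, scipy, OpenCV 4.12 (cv2) and the standard library are available. Lean on these libraries where they do the work, as an engineer would, in place of code of your own. Each camera call takes 0.05 s, during which the arm holds its last target.

### The job

The wooden handle has come off this sack trier: press the cam lever down until the trier is clamped in its block, then try the handle on the bare tang - only one of its two like ends is bored, so feel which end slides on - and push it home against the collar. Draw it off again and finish while holding it in the gripper, still and upright with the bored end up, at least 15 cm above the desk and away from the trier, so that I can drip glue into the bore. Leave the lever clamped, the trier in its block, and the brush and the sample tin where they are.

Things in the scene. Friction and masses are not known exactly. Their poses are not given: they have to be found in the camera images.
- clamp_block: Slotted hardwood block (90 x 56 x 52 mm) on a plywood foot (150 x 100 x 14 mm), fixed to the desk. The grooved steel probe of the trier lies in its slot. Origin on the desk under the block; its x axis runs level along the slot, from the tang side towards the point of the probe; z up.
- cam_lever (a joint): Cam lever above the slot, between two steel cheeks on the block: 0 rad = pressed down level, trier clamped (end stop); grows as the lever rises; 0.5 to 0.85 rad at the start. Stiff hinge: stays where left, about 5 N pressed 60 mm from the pivot moves it. Flat steel bar 12 mm wide, 8 mm thick with a round black grip 16 mm thick; it ends 120 mm from the pivot and when down points along the block's +x.
- cam_pivot (a point): Pivot of the cam lever, on the block's middle, 87.7 mm above the desk. The lever swings in the block's x-z plane.
- lever_end (a point): Outer end of the black lever grip, on its centre line.
- tang_tip (a point): Tip of the trier's bare tang, on its axis, 60 mm above the desk. The tang sticks out level, 40 mm long, tapering from 5 mm at the tip to 11 mm in diameter at the collar; its x axis runs from the tip towards the collar (as the block's x does).
- collar (a point): Centre of the collar face that looks to the tang tip: round brass collar 26 mm in diameter, 6 mm thick, its other face against the block. A handle that is home touches it.
- handle_centre (a point): Centre of the loose wooden handle: eight-sided, 36 mm over the flats, 90 mm long, 0.09 kg, lying on one flat (centre 18 mm above the desk), so that two flats stand upright. Its x axis runs along the handle. One end is bored, 15 mm in diameter and 48 mm deep, the other is blank; which of the two is not told. With the handle home on the tang the tang tip lies 5 mm from this point.
- bench_brush: Bystander: wooden bench brush, 56 x 252 x 46 mm, to the left of the work. Origin under its middle.
- sample_tin: Bystander: round grey sample tin, 70 mm in diameter, 48 mm high, behind the work. Origin under its middle.
Mind the look-alikes: they are no part of the job. What is shaped like the part that bears handle_centre but black or yellow is not meant.

How it is judged:
On the way, in this order (a step that is already met when the one before it is completed fails the run):
1. the cam lever is pressed down and the trier clamped (value of joint cam_lever below 0.1 rad), for 0.1 s.
2. the handle is home on the tang, the trier still clamped in place (distance between tang_tip and handle_centre below 0.01 m and angle between the x axis of handle_centre and the x axis of tang_tip, either way round below 0.17 rad and value of joint cam_lever below 0.1 rad and distance between collar and cam_pivot below 0.064 m), for 0.1 s.
3. the handle is drawn off the tang again (distance between tang_tip and handle_centre above 0.06 m), for 0.1 s.
At the end, for the whole second after the job is handed in: The handle is gripped in the air, at rest, bored end up within 15 degrees of vertical, its centre over 15 cm above the desk and over 12 cm from the tang tip; the cam lever is down (under 0.1 rad) and the trier lies in its block, its collar within about 1 cm of it (angle between handle_centre's own x axis and vertical above 2.88 rad and height (world z) of handle_centre above 0.15 m and distance between tang_tip and handle_centre above 0.12 m and contact force between the fingers and wood_handle above 1 N and contact force between wood_handle and clamp_block below 0.1 N and linear speed of wood_handle below 0.03 m/s and angular speed of wood_handle below 0.3 rad/s and value of joint cam_lever below 0.1 rad and distance between collar and cam_pivot below 0.064 m); the arm keeps its last pose, push and grip.
It fails at once if the brush is moved more than 4 cm (distance of bench_brush from where it was at the start of the episode above 0.04 m).
It fails at once if the sample tin is moved more than 4 cm (distance of sample_tin from where it was at the start of the episode above 0.04 m).
It also fails if it takes over 72 s, if anything falls off the work surface, if the arm or the gripper's body presses on something with over 40 N, if the wrist force passes 120 N, or if a joint passes its speed limit or range.

## Working session

There is one attempt and no reset: what is moved stays moved. The work goes in short steps, Python scripts to look and compute and a tool call to move; the robot and the scene stay as the last step left them, time stands still between calls to the robot, and variables do not carry over. Pictures are saved under pics/ and viewed, and the job is handed in when it is done.

Besides the shell and the picture viewer there is one more tool, called after "Request:" as a command line: name --argument value ..., lists and objects as JSON in quotes. send_rows: Moves the arm, as the interface text tells. Its arguments: {"type":"object","properties":{"plan":{"type":"array","items":{"type":"array","items":{"type":"array","items":{"type":"number"}}}},"squeeze":{"type":"number"}},"required":["plan"]}

```bash
mkdir -p pics; ls; python3 - <<'E'
from bench import r
import cv2,numpy as np
print(r.state())
for n in("side","top"):
    c=r.read_camera(n); cv2.imwrite(f"pics/{n}0.png",c["color"])
    print(n,{k:c[k] for k in("fx","fy","cx","cy","k1","R","t")}, (c["depth"]>0).mean())
    np.savez(f"{n}0.npz",**c)
E
```

```text
pics
{'time': 0.0, 'qpos': array([-1.41838528e+00,  3.13464033e-01,  1.49847219e+00, -1.53599842e-05,
        1.33099489e+00, -2.23390909e-01]), 'qd': array([ 0.00024833, -0.00075025,  0.00130895,  0.00121235,  0.00120731,
       -0.00041969]), 'joint_efforts': array([-1.12334965e-03, -4.12267685e+01, -2.59745228e+01, -2.51963884e-04,
        4.10290013e-03, -6.15284932e-06]), 'position': array([ 0.19263232, -0.48809319,  0.23071468]), 'tool_rot': array([-3.14131068e+00,  1.30850674e-03, -1.19499053e+00]), 'wrist_force': array([-0.23173315,  0.35867389, -1.36329157]), 'ft_torque': array([-0.043878  , -0.00213718, -0.00280685]), 'gripper_width': 0.08526262973944823}
side {'fx': 561.8787010410872, 'fy': 561.8787010410872, 'cx': 319.4981675349873, 'cy': 235.25651627948457, 'k1': -0.14182238802215455, 'R': array([[-9.99938878e-01, -9.71000333e-03,  5.28737365e-03],
       [-1.10357171e-02,  8.47427270e-01, -5.30796793e-01],
       [ 6.73374008e-04, -5.30822699e-01, -8.47482630e-01]]), 't': array([0.55748353, 0.06123069, 1.24715122])} 0.996015625
top {'fx': 518.5127524247877, 'fy': 518.5127524247877, 'cx': 319.0889110064312, 'cy': 241.31801191880504, 'k1': 0.0002501675285535043, 'R': array([[ 1.43357966e-03, -9.99881489e-01, -1.53282003e-02],
       [-9.88709039e-01,  8.79572332e-04, -1.49845462e-01],
       [ 1.49841186e-01,  1.53699456e-02, -9.88590605e-01]]), 't': array([-0.01525522,  0.55219144,  1.27857045])} 0.996015625
```

View pics/side0.png

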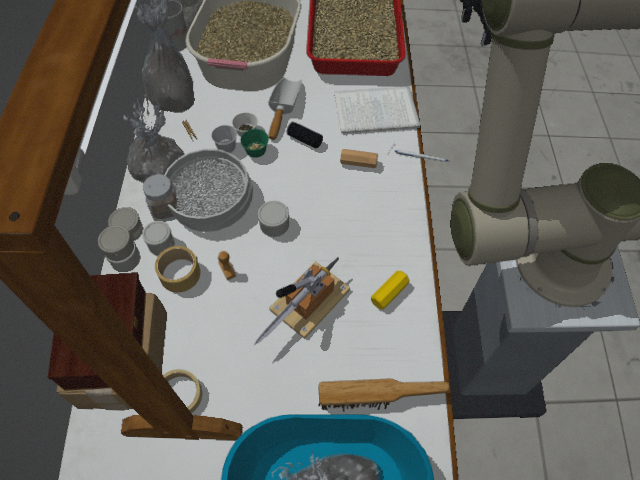

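View pics/top0.png

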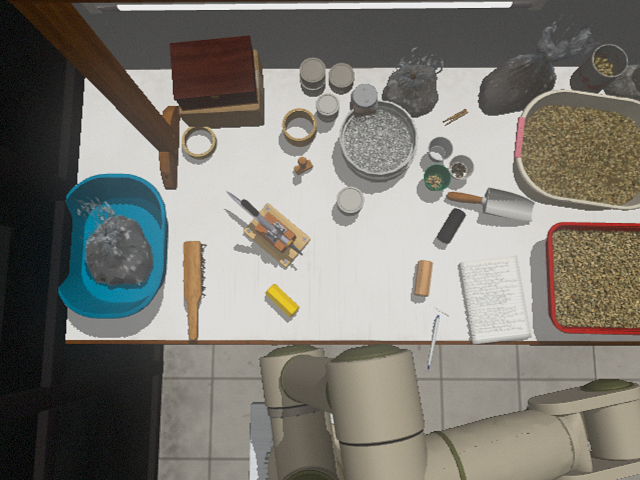

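The candidates, in the top view, are:
- wooden handle at (424,278)
- yellow look-alike at (282,300)
- black look-alike at (451,226)

The plain wooden one fits the description. I'll confirm it in enlarged crops.

```bash
cat >h.py <<'E'
import numpy as np,cv2
def load(n): return dict(np.load(n))
def ray(c,u,v):
    K=np.array([[c["fx"],0,c["cx"]],[0,c["fy"],c["cy"]],[0,0,1]],float)
    p=cv2.undistortPoints(np.array([[[u,v]]],float),K,np.array([float(c["k1"]),0,0,0]))[0,0]
    R=c["R"];o=-R.T@c["t"];d=R.T@np.array([p[0],p[1],1]);return o,d
def plane(c,u,v,z):
    o,d=ray(c,u,v);return o+d*(z-o[2])/d[2]
def proj(c,X):
    K=np.array([[c["fx"],0,c["cx"]],[0,c["fy"],c["cy"]],[0,0,1]],float)
    rv=cv2.Rodrigues(c["R"])[0]
    return cv2.projectPoints(np.array([X],float),rv,c["t"],K,np.array([float(c["k1"]),0,0,0]))[0][0,0]
def tri(c1,p1,c2,p2):
    o1,d1=ray(c1,*p1);o2,d2=ray(c2,*p2);d1/=np.linalg.norm(d1);d2/=np.linalg.norm(d2)
    s=np.linalg.lstsq(np.c_[d1,-d2],o2-o1,rcond=None)[0]
    a=o1+s[0]*d1;b=o2+s[1]*d2;return (a+b)/2,np.linalg.norm(a-b)
def crop(c,u0,v0,w,h,k,name):
    cv2.imwrite(name,cv2.resize(c["color"][v0:v0+h,u0:u0+w],None,fx=k,fy=k,interpolation=cv2.INTER_CUBIC))
E
python3 - <<'E'
from h import *
t=load("top0.npz");s=load("side0.npz")
crop(t,215,180,110,100,7,"pics/tb.png");crop(s,245,245,120,100,6,"pics/sb.png")
crop(t,395,250,60,60,8,"pics/th.png");crop(s,330,135,60,45,10,"pics/sh.png")
E
```

```text
(no output)
```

View pics/tb.png

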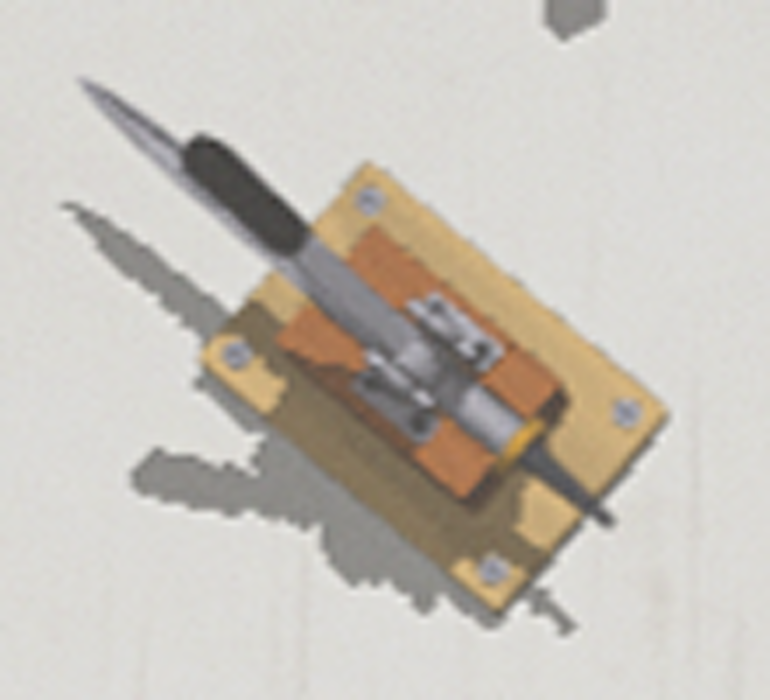

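View pics/sb.png

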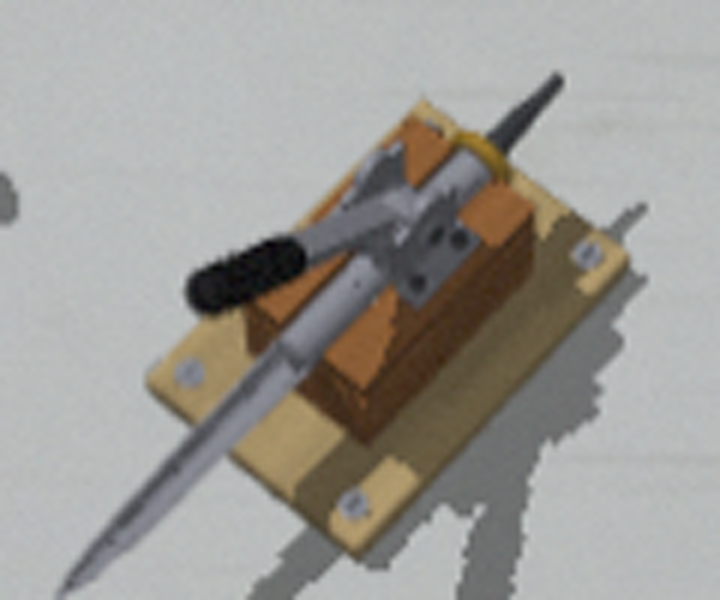

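View pics/th.png

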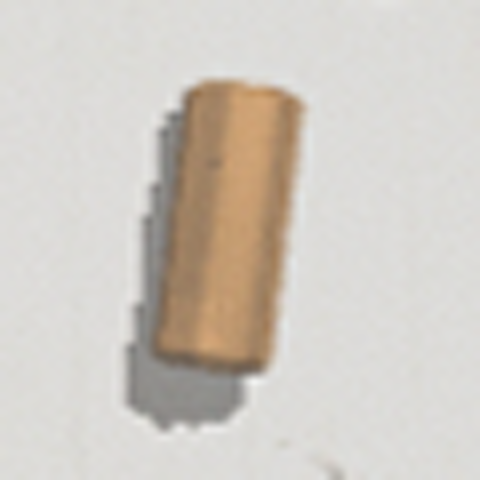

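View pics/sh.png

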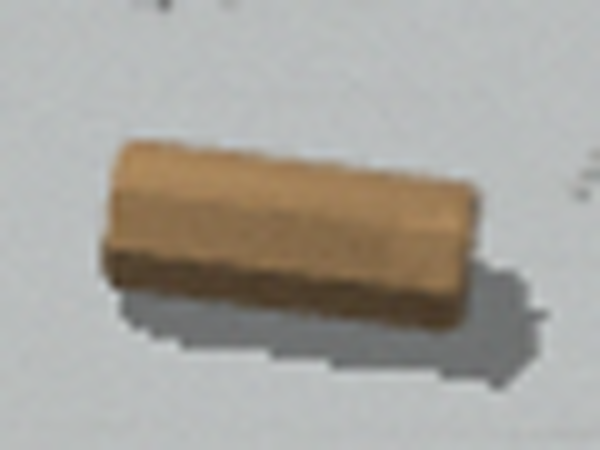

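```bash
python3 - <<'E'
from h import *
t=load("top0.npz");s=load("side0.npz")
np.set_printoptions(precision=4,suppress=True)
T=lambda x,y:(215+(x+.5)/7-.5,180+(y+.5)/7-.5); S=lambda x,y:(245+(x+.5)/6-.5,245+(y+.5)/6-.5)
f=[plane(t,*T(*p),.014)[:2] for p in((368,163),(670,412),(498,612),(203,362))]
print("foot top",np.array(f),np.mean(f,0),np.degrees(np.arctan2(*(f[0]-f[1])[::-1])),np.degrees(np.arctan2(*(f[3]-f[2])[::-1])))
f2=[plane(s,*S(*p),.014)[:2] for p in((147,380),(423,97),(630,258),(360,552))]
print("foot side",np.array(f2),np.mean(f2,0),np.degrees(np.arctan2(*(f2[0]-f2[1])[::-1])),np.degrees(np.arctan2(*(f2[3]-f2[2])[::-1])))
print("tip top",plane(t,*T(609,520),.06),"side",plane(s,*S(559,80),.06),tri(t,T(609,520),s,S(559,80)))
print("collar top",plane(t,*T(527,447),.06))
print("point",plane(t,*T(80,80),.06),plane(s,*S(60,595),.06))
print("lever end",tri(t,T(190,150),s,S(195,295)))
# handle mask
for c,n,box in((t,"top",(395,250,60,60)),(s,"side",(330,135,60,45))):
    u,v,w,h=box;hsv=cv2.cvtColor(c["color"][v:v+h,u:u+w],cv2.COLOR_BGR2HSV)
    m=((hsv[...,1]>80)&(hsv[...,2]>60)).astype(np.uint8)
    cn=max(cv2.findContours(m,0,2)[0],key=cv2.contourArea)
    rc=cv2.minAreaRect(cn);b=cv2.boxPoints(rc)+[u,v]
    print(n,rc[0][0]+u,rc[0][1]+v,rc[1],rc[2],"px");P=[plane(c,*p,.018)[:2] for p in b]
    print(np.array(P),np.mean(P,0))
    ys,xs=np.nonzero(m)
    d=c["depth"][v:v+h,u:u+w]
E
```

```text
foot top [[0.6589 0.1223]
 [0.564  0.0082]
 [0.4894 0.0714]
 [0.5831 0.1827]] [0.5738 0.0962] 50.221911039085754 49.90279360399554
foot side [[0.6617 0.1243]
 [0.5672 0.0098]
 [0.4927 0.0746]
 [0.5861 0.1871]] [0.5769 0.0989] 50.44290891911686 50.319401186644306
tip top [0.5177 0.0284 0.06  ] side [0.5192 0.0283 0.06  ] (array([0.5185, 0.0282, 0.0594]), np.float64(0.0014176117905803475))
collar top [0.5441 0.058  0.06  ]
point [0.6796 0.2226 0.06  ] [0.6813 0.2219 0.06  ]
lever end (array([0.632 , 0.1641, 0.1618]), np.float64(0.0045995812159465325))
top 423.05384826660156 277.5692310333252 (13.643820762634277, 35.101829528808594) 7.125016689300537 px
[[ 0.4196 -0.2568]
 [ 0.5088 -0.2703]
 [ 0.5044 -0.3048]
 [ 0.4153 -0.291 ]] [ 0.462  -0.2807]
side 358.4269790649414 158.0354995727539 (36.16530227661133, 14.457113265991211) 7.765166759490967 px
[[ 0.5111 -0.2638]
 [ 0.5058 -0.31  ]
 [ 0.4169 -0.2957]
 [ 0.4238 -0.25  ]] [ 0.4644 -0.2799]
```

The wooden handle is centred at top (424,278) and side (358,158), about (0.463, -0.280) m, with its axis near -8.7°. The yellow and black pieces are decoys. Top (301.5,254) is the tang tip at (0.518, 0.028), the block axis has yaw 50.2°, and the lever stands at about 0.66 rad. First I close the fingers and go above the lever.

Request:
send_rows --plan '[[[0,0,0,0,-0.167],[0,0,0,0,-0.167],[0,0,0,0,-0.166],[0,-5,-52,2,0],[0,-5,-52,2,0],[0,-5,-52,2,0],[0,-5,-52,2,0],[0,-5,-52,2,0],[0,-5,-52,2,0],[0,-6,-52,2,0],[0,-6,-52,2,0],[0,-6,-52,2,0],[0,-6,-52,2,0],[0,-6,-52,2,0],[0,-5,-52,2,0],[0,-5,-52,2,0],[0,-5,-52,2,0],[0,-5,-53,2,0]]]'

```text
time: 2.35
position: [0.632, 0.1642, 0.2008]
tool_rot: [3.141, 0.0, -0.695]
wrist_force: [0.7, -0.9, -0.5]
gripper_width: -0.0001
```

Request:
send_rows --plan '[[[0,0,0,15,0],[0,0,0,12,0],[0,0,0,8,0],[0,0,0,8,0],[0,0,0,8,0],[0,0,0,8,0],[0,0,0,8,0],[0,0,0,8,0],[0,0,0,8,0],[0,0,0,8,0],[0,0,0,6,0],[0,0,0,4,0],[0,0,0,2,0],[0,0,0,0,0]]]'

```text
time: 4.1
position: [0.6312, 0.1626, 0.0981]
tool_rot: [3.141, 0.0, -0.695]
wrist_force: [1.2, 1.5, 3.2]
gripper_width: 0.0002
```

```bash
python3 - <<'E'
from bench import r
from h import *
s=r.state();print(s["position"],s["wrist_force"])
c=r.read_camera("side");np.savez("side1.npz",**c);crop(c,245,205,120,120,5,"pics/s1.png")
E
```

```text
[0.63124618 0.16263612 0.09812642] [1.17739134 1.49547719 3.24789583]
```

View pics/s1.png

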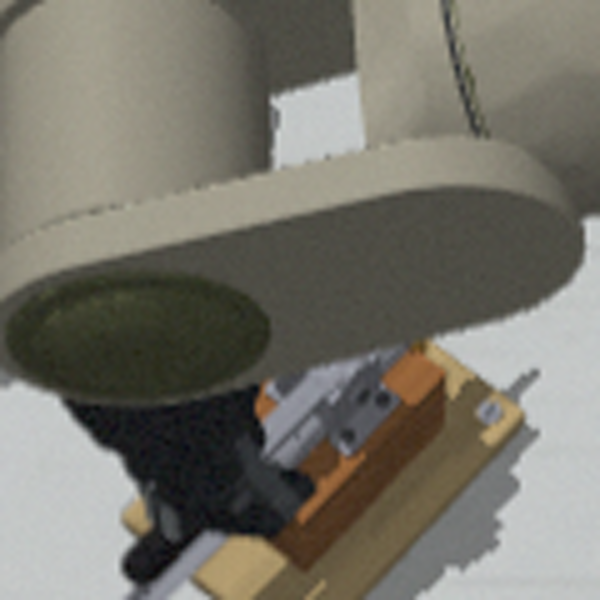

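The lever looks nearly level with the fingers on its grip at about (130,560) in the crop. I'll press to the stop.

Request:
send_rows --plan '[[[0,0,0,2,0],[0,0,0,2,0],[0,0,0,0,0]]]'

```text
time: 4.53
position: [0.6315, 0.1628, 0.0955]
tool_rot: [-3.141, -0.001, -0.695]
wrist_force: [-2.0, 1.6, 11.3]
gripper_width: -0.0002
```

Request:
send_rows --plan '[[[0,0,0,-40,0],[0,0,0,-40,0],[40,0,0,0,0.171],[70,0,0,0,0.171],[70,0,0,0,0.171],[70,0,0,0,0.171],[70,0,0,0,0.172],[70,0,0,0,0.172],[70,46,10,0,0],[70,46,10,0,0],[70,46,10,0,0],[70,46,10,0,0],[70,46,10,0,0],[70,46,10,0,0],[70,46,10,0,0],[70,46,10,0,0],[70,46,10,5,0],[70,49,9,10,0]]]'

```text
time: 6.78
position: [0.462, -0.2811, 0.1586]
tool_rot: [3.14, 0.0, -1.723]
wrist_force: [1.1, -0.6, -1.0]
gripper_width: 0.07
```

```bash
python3 - <<'E'
from bench import r
from h import *
s=r.state();print(s["position"],s["tool_rot"],s["qpos"])
c=r.read_camera("side");np.savez("side2.npz",**c);cv2.imwrite("pics/s2.png",c["color"])
E
```

```text
[ 0.46200258 -0.28106519  0.1586258 ] [ 3.13989873e+00  4.99040451e-04 -1.72285141e+00] [-7.63026415e-01  4.14547506e-01  1.55164973e+00 -6.09629673e-04
  1.17706924e+00  9.60058922e-01]
```

View pics/s2.png

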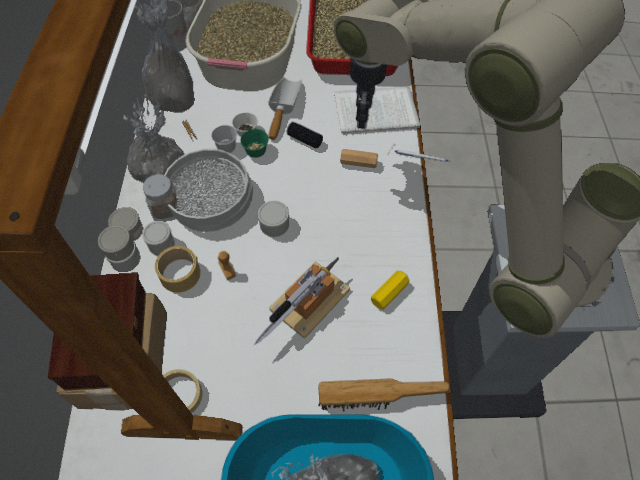

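The lever is level (grip at (282,310)) and the gripper is above the handle at (359,158). Descend and grip.

Request:
send_rows --plan '[[[70,-1,-1,40,0],[70,0,0,40,0],[70,0,0,35,0],[70,0,0,25,0],[70,0,0,11,0],[70,0,0,0,0],[30,0,0,0,0],[30,0,0,0,0],[30,0,0,0,0],[30,0,0,0,0],[30,0,0,0,0]]]' --squeeze 50

```text
time: 8.2
position: [0.4649, -0.2795, 0.0094]
tool_rot: [-3.14, -0.001, -1.723]
wrist_force: [-0.9, -0.6, 6.0]
gripper_width: 0.0349
```

Request:
send_rows --plan '[[[30,0,0,-30,0],[30,0,0,-40,0],[30,0,0,-40,0],[30,0,0,-20,-0.171],[30,0,0,0,-0.171],[30,0,0,0,-0.171],[30,0,0,0,-0.171],[30,0,0,0,-0.172],[30,0,0,0,-0.172],[30,-26,-34,0,0],[30,-26,-34,0,0],[30,-26,-34,0,0],[30,-26,-33,0,0],[30,-26,-33,0,0],[30,-26,-33,0,0],[30,0,0,0,0]]]'

```text
time: 10.2
position: [0.4731, -0.0227, 0.1385]
tool_rot: [-3.141, 0.0, -0.692]
wrist_force: [0.7, -1.1, -1.2]
gripper_width: 0.035
```

```bash
python3 - <<'E'
from bench import r
from h import *
s=r.state();print(s["position"],s["tool_rot"],s["gripper_width"])
c=r.read_camera("side");np.savez("side3.npz",**c)
t=r.read_camera("top");np.savez("top3.npz",**t)
a=proj(c,s["position"]);b=proj(t,s["position"]);print(a,b)
crop(c,int(a[0])-60,int(a[1])-50,120,100,6,"pics/s3.png");crop(t,int(b[0])-60,int(b[1])-50,120,100,6,"pics/t3.png")
E
```

```text
[ 0.47306888 -0.02266538  0.13849881] [-3.14142829e+00  1.52397423e-04 -6.91536129e-01] 0.03499543173677607
[361.46998303 217.21271513] [321.63946247 268.56164091]
```

View pics/s3.png

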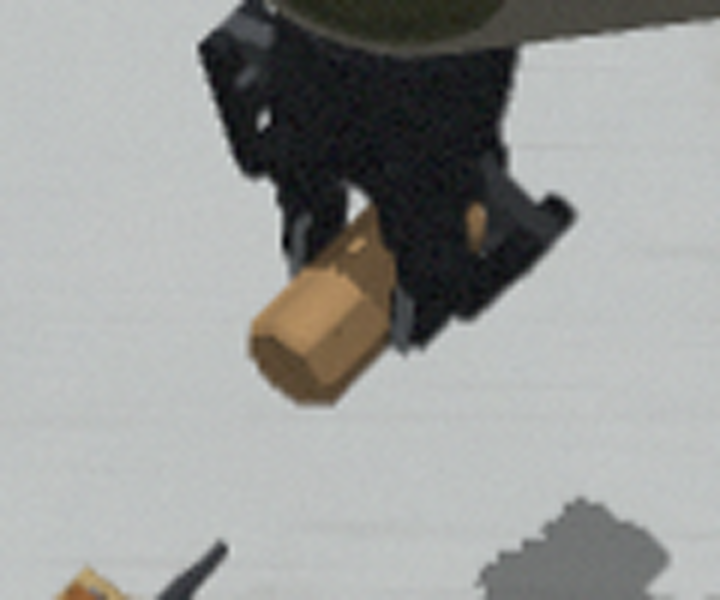

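View pics/t3.png

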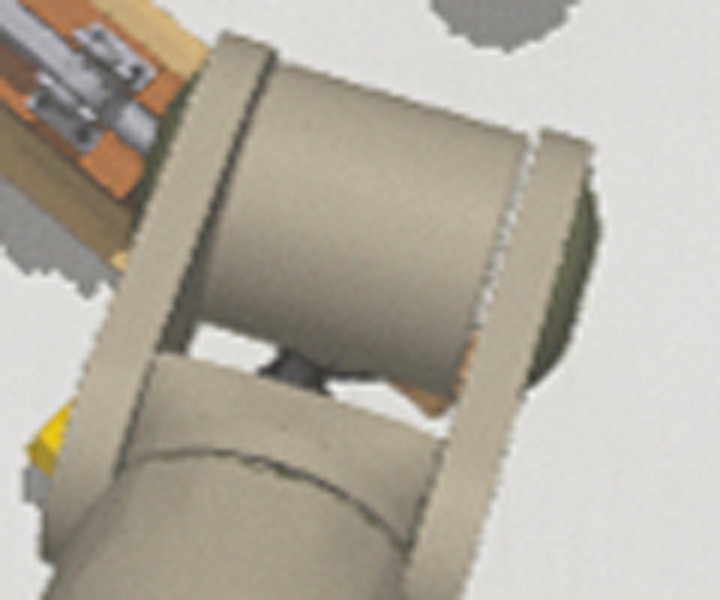

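```bash
python3 - <<'E'
from h import *
c=load("side3.npz");g=c["color"][255:290,335:375].astype(float)
g=np.clip((g-20)*1.9,0,255).astype(np.uint8)
cv2.imwrite("pics/s3z.png",cv2.resize(g,None,fx=16,fy=16,interpolation=cv2.INTER_CUBIC))
g=c["color"][217:240,336:368].astype(float)
g=np.clip((g-20)*1.9,0,255).astype(np.uint8)
cv2.imwrite("pics/s3y.png",cv2.resize(g,None,fx=18,fy=18,interpolation=cv2.INTER_CUBIC))
E
```

```text
(no output)
```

View pics/s3y.png

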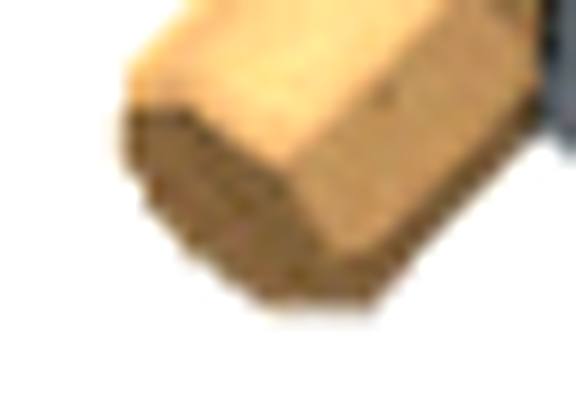

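The end facing the tang shows no dark bore, though the drawing may hide one, so I'll feel it. First I measure its lateral offset.

```bash
python3 - <<'E'
from h import *
c=load("side3.npz")
g=c["color"][217:240,336:368]
hsv=cv2.cvtColor(g,cv2.COLOR_BGR2HSV)
p=np.array([.4731,-.0227,.1385]);a=np.radians(50.2);d=np.array([np.cos(a),np.sin(a),0])
for off in(40,43,45,47): print(off,proj(c,p+[0,0,.0086]+d*off/1000))
q=plane(c,336+240/18-.5,217+205/18-.5,.1471);print(q,(q-p)@d,(q-p)@[d[1],-d[0],0])
tip=np.array([.5185,.0283,.06]);print((tip-p)@d,(tip-p)@[d[1],-d[0],0])
E
```

```text
40 [349.37833514 227.45018607]
43 [348.43546664 228.41256774]
45 [347.80568218 229.05536524]
47 [347.17493239 229.69913142]
[0.49980986 0.00908572 0.1471    ] 0.04151768782008474 0.0001743986302143108
0.06824344005988663 0.0022344772974131825
```

Request:
send_rows --plan '[[[30,2,0,30,0],[30,0,0,30,0],[30,0,0,27,0],[30,0,0,0,0],[30,0,-10,0,0],[30,0,-8,0,0],[30,0,-4,0,0],[30,0,-3,0,0],[30,0,-3,0,0],[30,0,-2,0,0],[30,0,0,0,0]]]'

```text
time: 11.68
position: [0.4924, -0.005, 0.0512]
tool_rot: [3.136, 0.002, -0.694]
wrist_force: [-12.4, -16.3, 4.5]
gripper_width: 0.0348
```

```bash
python3 - <<'E'
from bench import r
from h import *
s=r.state();print(s["position"],s["wrist_force"])
c=r.read_camera("side");np.savez("side4.npz",**c)
a=proj(c,s["position"]);crop(c,int(a[0])-60,int(a[1])-50,120,100,6,"pics/s4.png")
E
```

```text
[ 0.49243171 -0.00495026  0.05116601] [-12.43518258 -16.28229189   4.47529131]
```

View pics/s4.png

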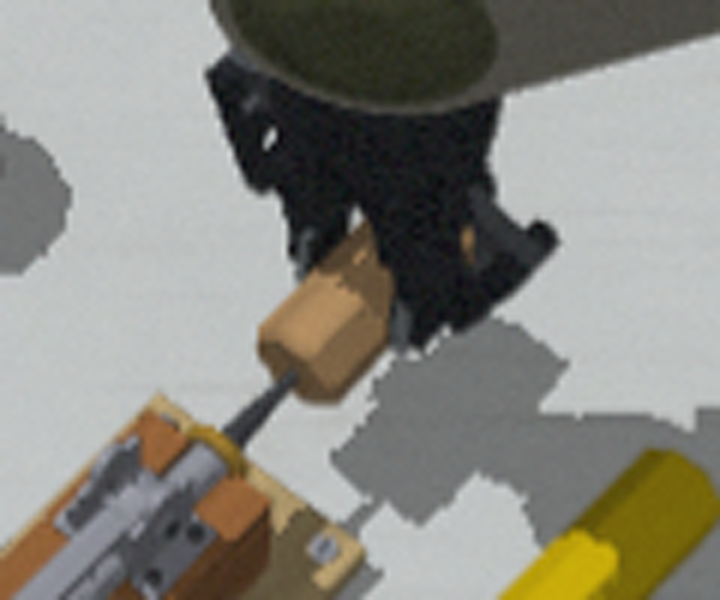

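The tip met the face centre at (292,380) in the crop with 20 N and did not go in, so this end is blank. Retreat, raise, and turn the handle half round.

Request:
send_rows --plan '[[[30,0,14,0,0],[30,0,20,-30,0],[30,0,0,-40,0],[30,0,0,0,-0.1848],[30,0,0,0,-0.1848],[30,0,0,0,-0.1848],[30,0,0,0,-0.1848],[30,0,0,0,-0.1848],[30,0,0,0,-0.1848],[30,0,0,0,-0.1848],[30,0,0,0,-0.1848],[30,0,0,0,-0.1848],[30,0,0,0,-0.1848],[30,0,0,0,-0.1848],[30,0,0,0,-0.1848],[30,0,0,0,-0.1848],[30,0,0,0,-0.1848],[30,0,0,0,-0.1848],[30,0,0,0,-0.1848],[30,0,0,0,-0.1848]]]'

```text
time: 14.22
position: [0.4722, -0.0293, 0.1213]
tool_rot: [3.141, 0.0, 2.452]
wrist_force: [-0.1, -0.3, -0.6]
gripper_width: 0.0347
```

```bash
python3 - <<'E'
from bench import r
from h import *
s=r.state();print(s["position"],s["tool_rot"],s["wrist_force"],s["qpos"])
c=r.read_camera("side");np.savez("side5.npz",**c)
a=proj(c,s["position"]);crop(c,int(a[0])-60,int(a[1])-50,120,100,6,"pics/s5.png");print(a)
p=s["position"];a=np.radians(50.2);d=np.array([np.cos(a),np.sin(a),0]);tip=np.array([.5185,.0283,.06]);print((tip-p)@d,(tip-p)@[d[1],-d[0],0])
for off in(44,48): print(off,proj(c,p+[0,0,.0086]+d*off/1000))
E
```

```text
[ 0.47216568 -0.02926646  0.12130095] [3.14124053e+00 1.49588493e-05 2.45245625e+00] [-0.13670531 -0.33823895 -0.55143595] [-3.10469578e-01  3.24156542e-01  1.79577472e+00  3.77119211e-04
  1.02151735e+00 -2.76312269e+00]
[361.24161043 219.20825579]
0.07388641006284494 -0.0012509543976696586
44 [348.11438435 230.60667494]
48 [346.87290878 231.87647238]
```

View pics/s5.png

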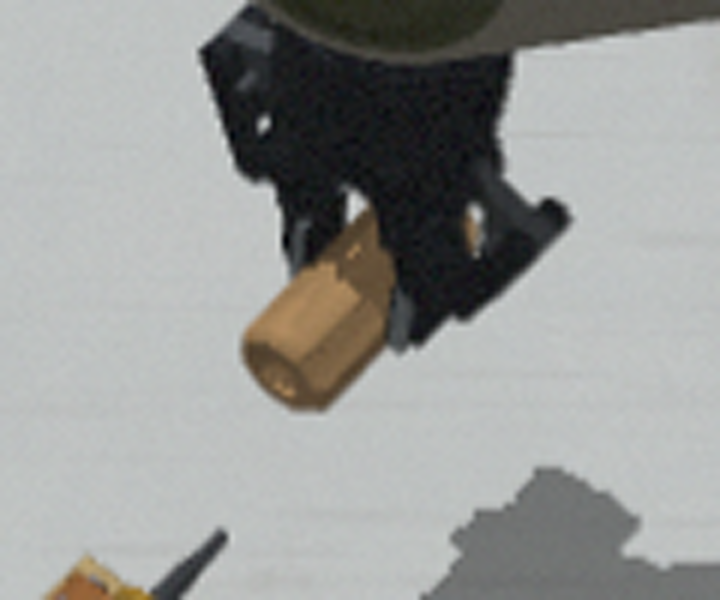

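The bored end now faces the tang: the rim and bore show at (283,378) in the crop. Go down and slide on.

Request:
send_rows --plan '[[[30,1,0,30,0],[30,0,0,25,0],[30,0,0,15,0],[30,0,0,0,0],[30,0,12,0,0],[30,0,10,0,0],[30,0,5,0,0],[30,0,5,0,0],[30,0,5,0,0],[30,0,5,0,0],[30,0,0,0,0]]]'

```text
time: 15.65
position: [0.4986, 0.0039, 0.0513]
tool_rot: [3.142, 0.0, 2.447]
wrist_force: [0.4, -0.4, -0.6]
gripper_width: 0.0349
```

```bash
cat >ck.py <<'E'
from bench import r
from h import *
import sys
s=r.state();print(s["position"],s["tool_rot"],s["wrist_force"],s["ft_torque"],s["gripper_width"],s["time"])
c=r.read_camera("side");a=proj(c,s["position"]);crop(c,int(a[0])-60,int(a[1])-50,120,100,6,sys.argv[1])
np.savez("last.npz",**c);print("crop origin",int(a[0])-60,int(a[1])-50)
p=s["position"];a=np.radians(50.2);d=np.array([np.cos(a),np.sin(a),0]);tip=np.array([.5185,.0283,.06]);print((tip-p)@d,(tip-p)@[d[1],-d[0],0])
E
python3 ck.py pics/s6.png
```

```text
[0.49859154 0.00392125 0.05126845] [3.14157921e+00 1.85710068e-05 2.44690990e+00] [ 0.37846869 -0.41870533 -0.63400582] [0.00169012 0.02179713 0.01174119] 0.03490728110628591 15.65
crop origin 287 200
0.03147339059583956 -0.0003097385603391094
```

View pics/s6.png

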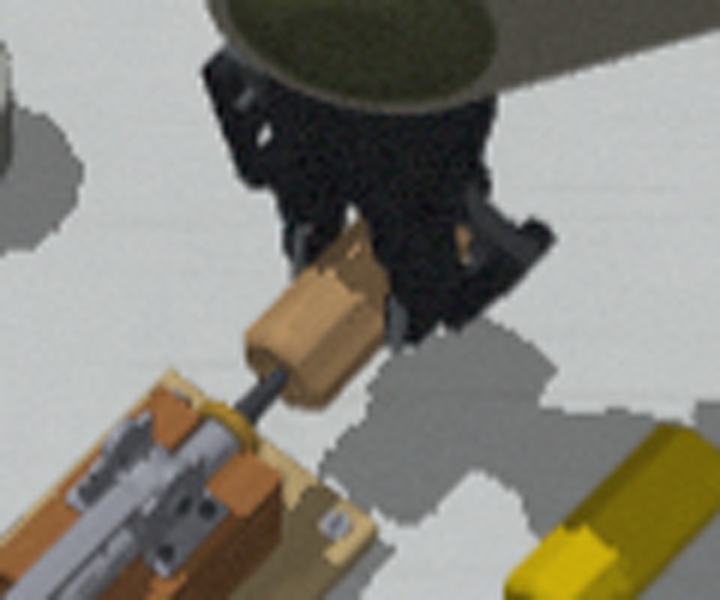

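It is sliding on with no force, with the tang inside the bore at (270,385). Push home.

Request:
send_rows --plan '[[[30,0,5,0,0],[30,0,5,0,0],[30,0,5,0,0],[30,0,4,0,0],[30,0,2,0,0],[30,0,2,0,0],[30,0,2,0,0],[30,0,1,0,0],[30,0,0,0,0]]]'

```text
time: 16.82
position: [0.5144, 0.0229, 0.0512]
tool_rot: [-3.139, -0.001, 2.447]
wrist_force: [-5.0, -5.8, 2.0]
gripper_width: 0.0347
```

```bash
python3 ck.py pics/s7.png
```

```text
[0.51440314 0.02288771 0.05123646] [-3.13914145e+00 -7.76535838e-04  2.44686662e+00] [-4.97475945 -5.79800472  1.99029888] [-0.99611427  0.70473149  0.00968821] 0.0347238618514973 16.825
crop origin 279 207
0.006780614182833104 -0.00031690923995988636
```

View pics/s7.png

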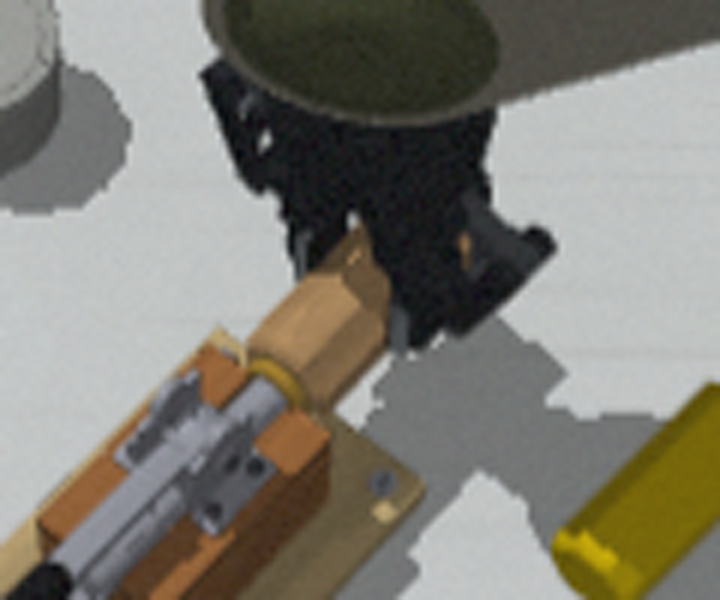

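Home against the collar at crop (275,375), with light contact force and 6.8 mm to the tip matching the estimate. I'll nudge, hold, then draw off.

Request:
send_rows --plan '[[[30,0,1,0,0],[30,0,0,0,0],[30,0,0,0,0],[30,0,-4,0,0],[30,0,-10,0,0],[30,0,-15,0,0],[30,0,-20,0,0],[30,0,-20,0,0],[30,0,-10,0,0],[30,0,0,0,0],[30,0,0,0,0]]]'

```text
time: 18.25
position: [0.4654, -0.036, 0.0514]
tool_rot: [3.141, 0.0, 2.447]
wrist_force: [-0.2, -0.2, -1.1]
gripper_width: 0.0351
```

```bash
python3 ck.py pics/s8.png
```

```text
[ 0.46543465 -0.03601684  0.05136289] [3.14136119e+00 2.97652312e-04 2.44674120e+00] [-0.24366784 -0.15584681 -1.1248553 ] [ 0.0218438  -0.02038877  0.00606972] 0.03511716582925203 18.25
crop origin 302 184
0.08338121653504504 -0.0004005994784663824
```

View pics/s8.png

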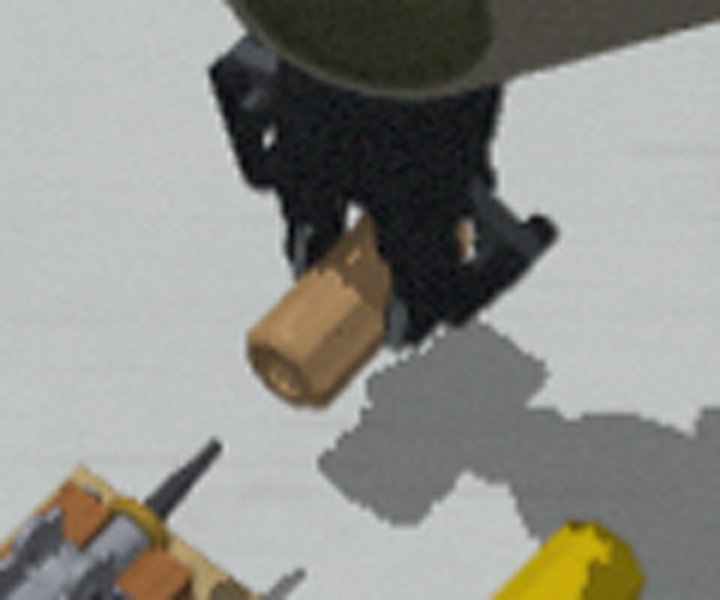

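It is drawn off and the bore is visible at (283,378). The tool can only point down, so I'll tip the handle in the pads. With a light grip I rest the bored end on top of the clamped tang and lower, so that the bored end turns up.

Request:
send_rows --plan '[[[30,0,0,-15,0],[30,0,0,-11,0],[30,0,20,0,0],[30,0,20,0,0],[30,0,7,0,0],[30,0,0,4,0],[30,0,0,4,0],[30,0,-1,4,0],[30,0,-1,4,0],[30,0,-1,4,0],[30,0,0,4,0],[30,0,0,0,0]]]' --squeeze 25

```text
time: 19.8
position: [0.4929, -0.0039, 0.054]
tool_rot: [-3.14, 0.001, 2.446]
wrist_force: [-6.5, -7.3, 10.9]
gripper_width: 0.0349
```

```bash
python3 ck.py pics/s9.png
```

```text
[ 0.49292933 -0.0039434   0.05395232] [-3.14008808e+00  7.99892876e-04  2.44613249e+00] [-6.52808394 -7.33304325 10.93482698] [-0.80465598  0.71687983  0.06961829] 0.034885225364931195 19.8
crop origin 289 196
0.04114010591985025 -0.0009937850595005899
```

View pics/s9.png

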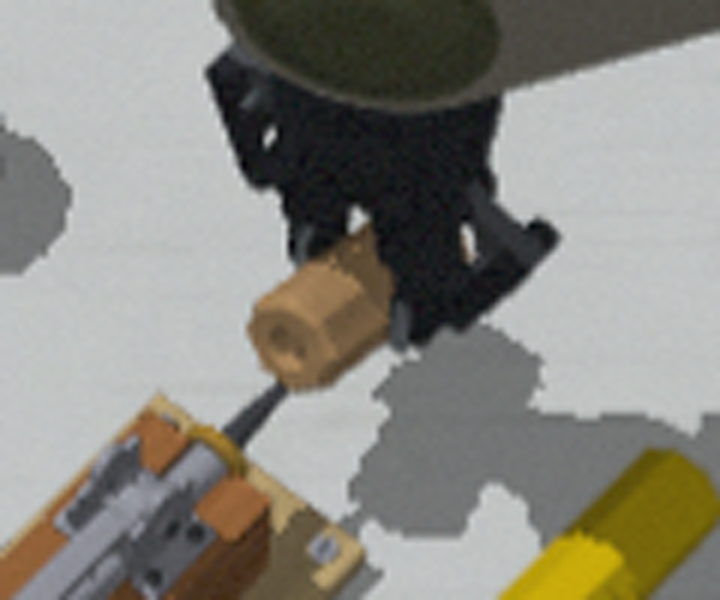

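Tilting works: the bore has turned upward at (285,340) with about 15 N. Continue.

Request:
send_rows --plan '[[[30,0,2,3,0],[30,0,2,3,0],[30,0,2,2,0],[30,0,2,1,0],[30,0,2,1,0],[30,0,2,1,0],[30,0,2,1,0],[30,0,0,0,0]]]'

```text
time: 20.85
position: [0.499, 0.0041, 0.0415]
tool_rot: [-3.132, -0.003, 2.447]
wrist_force: [-25.3, -30.7, 19.0]
gripper_width: 0.0349
```

```bash
python3 ck.py pics/s10.png
```

```text
[0.49898651 0.00407527 0.04152212] [-3.13164093e+00 -2.93009260e-03  2.44738314e+00] [-25.29526326 -30.69669785  18.99682443] [-4.08643479  3.39332539  0.0446921 ] 0.034945266713701004 20.85
crop origin 286 202
0.03110223053009178 -0.0005145940923370771
```

View pics/s10.png

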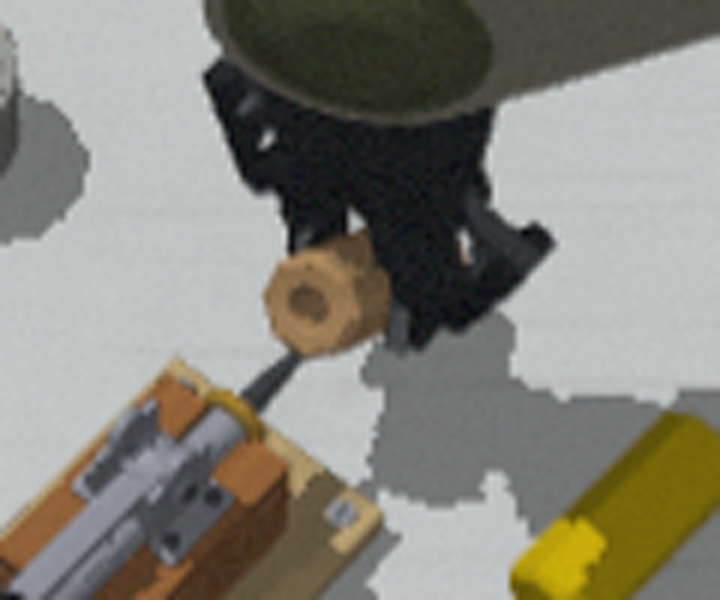

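About 50° of tilt, but the push has reached 44 N, so I'll ease it and see whether it creeps.

Request:
send_rows --plan '[[[30,0,-2,-1,0],[30,0,0,0,0],[30,0,0,0,0]]]' --squeeze 20

```text
time: 21.28
position: [0.4993, 0.0044, 0.0427]
tool_rot: [-3.137, -0.001, 2.447]
wrist_force: [-13.8, -14.9, 13.6]
gripper_width: 0.0351
```

```bash
python3 ck.py pics/s11.png
```

```text
[0.49930587 0.00438163 0.04272837] [-3.13683964e+00 -1.24300206e-03  2.44660796e+00] [-13.76439222 -14.90691492  13.61346676] [-1.92363492  1.82112926 -0.01006333] 0.03505191150528546 21.275
crop origin 286 202
0.030662442265046545 -0.0005638497342048576
```

View pics/s11.png

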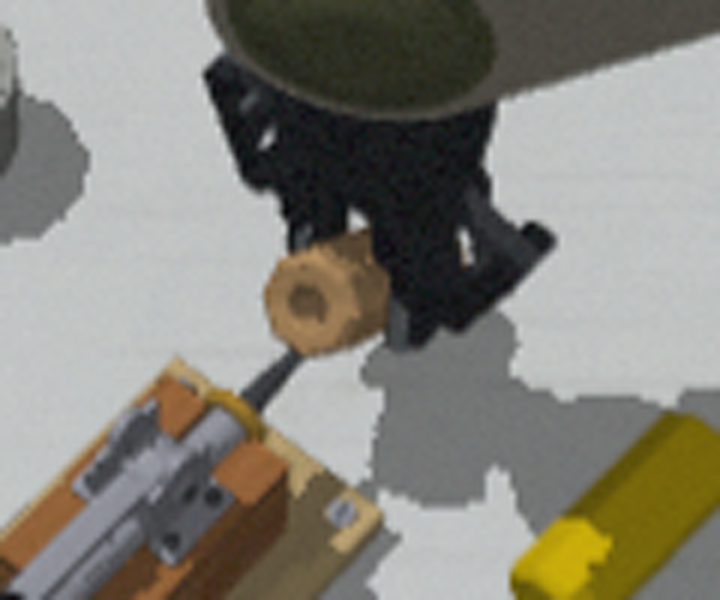

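Request:
send_rows --plan '[[[30,0,1,0.5,0],[30,0,1,0.5,0],[30,0,1,0.5,0],[30,0,1,0.5,0],[30,0,1,0.5,0],[30,0,0,0,0]]]'

```text
time: 22.08
position: [0.5006, 0.0061, 0.0403]
tool_rot: [-3.131, -0.003, 2.448]
wrist_force: [-27.7, -32.9, 21.6]
gripper_width: 0.0347
```

```bash
python3 ck.py pics/s12.png
```

```text
[0.50060633 0.00610271 0.04025764] [-3.13084297 -0.00326746  2.44758056] [-27.69417098 -32.9491423   21.64777119] [-4.42723372  3.79369036  0.0672943 ] 0.03469029111477641 22.075
crop origin 285 203
0.028507726018672883 -0.0004612861199122074
```

View pics/s12.png

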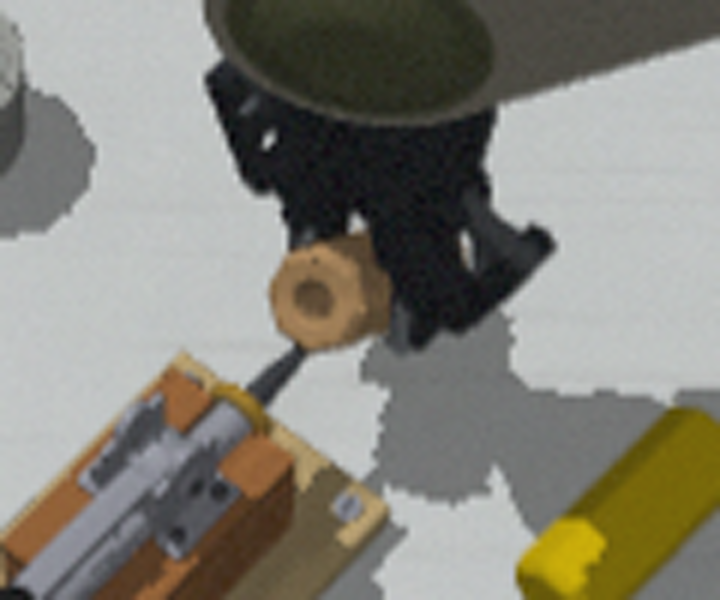

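Tilt is about 60°. Pad friction is high, so I'll try a barely closed command to lighten the grip while creeping forward.

Request:
send_rows --plan '[[[34.6,0,0,0,0],[34.6,0,0,0,0],[34.6,0,1,0,0],[34.6,0,1,0,0],[34.6,0,0,0,0]]]' --squeeze 20

```text
time: 22.75
position: [0.501, 0.0067, 0.0399]
tool_rot: [-3.128, -0.004, 2.448]
wrist_force: [-31.0, -39.5, 21.4]
gripper_width: 0.0347
```

```bash
python3 ck.py pics/s13.png
```

```text
[0.50101765 0.00667425 0.03988744] [-3.12817228 -0.004286    2.44777649] [-31.02039742 -39.49446848  21.4497279 ] [-5.59608303  4.49404011  0.08318559] 0.034748461631102574 22.75
crop origin 285 203
0.027805329318483594 -0.0004114529946970601
```

View pics/s13.png

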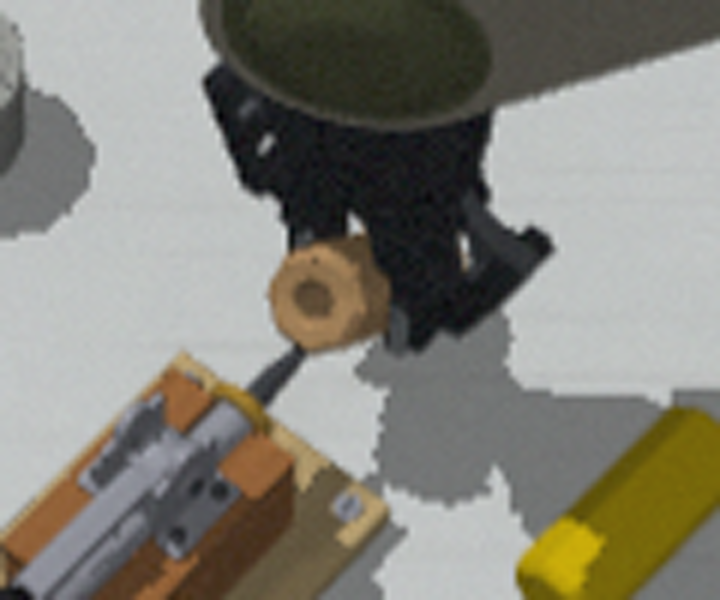

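```bash
python3 - <<'E'
from h import *
c=load("last.npz");p=np.array([.5010,.0067,.0399]);a=np.radians(50.2);d=np.array([np.cos(a),np.sin(a),0]);z=np.array([0,0,1.])
for g in(8.6,14):
  for th in(45,50,55,60,65,70):
    t=np.radians(th);u=d*np.cos(t)+z*np.sin(t)
    n=d*np.sin(t)-z*np.cos(t)
    G=p+z*g/1000
    f=G+u*.0477
    q=[(proj(c,x)-[285,203])*6+2.5 for x in(f,f+n*.018,f-n*.018,G+u*.0477+np.array([d[1],-d[0],0])*.018)]
    print(g,th,np.round(q).astype(int).tolist(),"low",(G-u*.0423+n*.018)[2])
E
python3 - <<'E'
import sys;sys.path.insert(0,".")
from h import *
c=load("last.npz");crop(c,320,235,45,40,16,"pics/s13z.png")
E
```

```text
8.6 45 [[311, 311], [287, 353], [336, 268], [271, 281]] low 0.005861461094451192
8.6 50 [[317, 301], [291, 344], [344, 257], [277, 271]] low 0.004526143081709524
8.6 55 [[324, 291], [295, 334], [352, 247], [283, 261]] low 0.003525492672256823
8.6 60 [[330, 281], [301, 324], [360, 238], [290, 251]] low 0.002867125419918251
8.6 65 [[337, 271], [306, 313], [368, 228], [297, 242]] low 0.002556051897017122
8.6 70 [[344, 261], [313, 302], [376, 220], [304, 232]] low 0.002594639560894043
14 45 [[312, 303], [287, 346], [337, 259], [271, 273]] low 0.011261461094451187
14 50 [[318, 293], [291, 336], [344, 249], [277, 263]] low 0.00992614308170952
14 55 [[324, 283], [296, 326], [352, 239], [284, 253]] low 0.008925492672256818
14 60 [[331, 273], [301, 316], [361, 229], [290, 243]] low 0.008267125419918246
14 65 [[338, 263], [307, 305], [369, 220], [297, 234]] low 0.007956051897017117
14 70 [[345, 253], [313, 294], [377, 212], [305, 224]] low 0.007994639560894037
```

View pics/s13z.png

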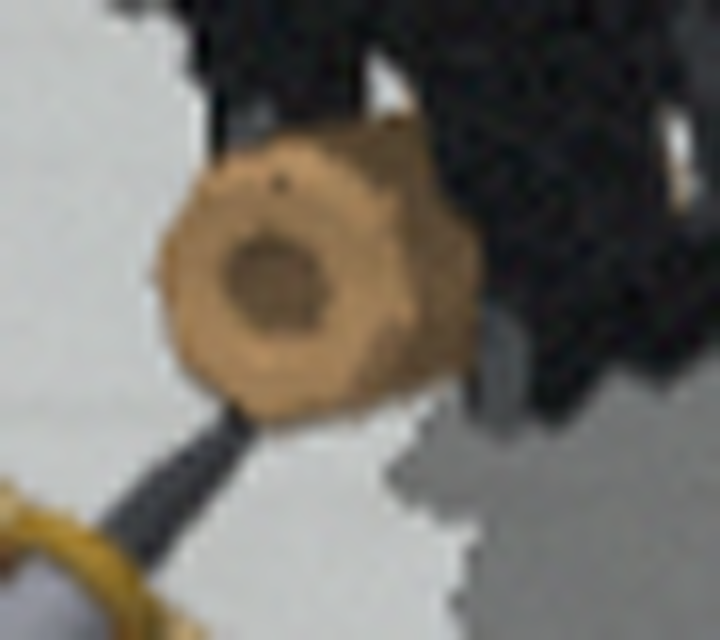

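The push is jammed at 54 N. The tilt is about 50° and the blank end has come near the desk. I'll back off and turn a quarter. Then I can push the blank end against the fixed block's side wall, where the lever arm grows as the handle turns upright and ends flush.

Request:
send_rows --plan '[[[30,0,-10,-2,0],[30,0,-15,-10,0],[30,0,-15,-30,0],[30,0,0,-40,0],[30,0,0,0,0.1745],[30,0,0,0,0.1745],[30,0,0,0,0.1745],[30,0,0,0,0.1745],[30,0,0,0,0.1745],[30,0,0,0,0.1745],[30,0,0,0,0.1745],[30,0,0,0,0.1745],[30,0,0,0,0.1745],[30,0,0,0,0]]]' --squeeze 30

```text
time: 24.55
position: [0.4796, -0.0188, 0.1221]
tool_rot: [3.141, -0.0, 0.878]
wrist_force: [-0.1, 0.1, -1.6]
gripper_width: 0.0349
```

```bash
python3 ck.py pics/s14.png
```

```text
[ 0.47956868 -0.01881169  0.12211352] [ 3.14139734e+00 -1.32922545e-04  8.77564223e-01] [-0.13176008  0.09354489 -1.55575107] [ 0.03537664  0.02594043 -0.00506161] 0.03485593783438398 24.55
crop origin 297 173
0.0611154512288021 -0.00024635521982156104
```

View pics/s14.png

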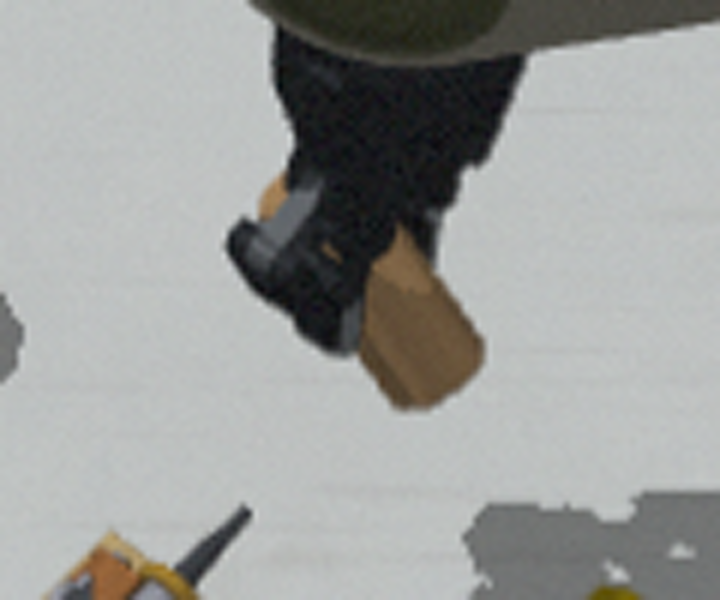

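Request:
send_rows --plan '[[[30,30,20,0,0],[30,30,20,0,0],[30,30,20,0,0],[30,29,19,0,0],[30,0,0,20,0],[30,0,0,20,0],[30,0,0,0,0]]]'

```text
time: 25.48
position: [0.6158, 0.0223, 0.0805]
tool_rot: [-3.139, 0.002, 0.879]
wrist_force: [-0.5, -0.3, -0.9]
gripper_width: 0.0349
```

```bash
python3 ck.py pics/s15.png; python3 - <<'E'
from bench import r
from h import *
c=load("last.npz");p=r.state()["position"];a=np.radians(-39.8);d=np.array([np.cos(a),np.sin(a),0]);z=np.array([0,0,1.])
a0=proj(c,p);o=[int(a0[0])-60,int(a0[1])-50]
for th in(45,50,55,60):
    t=np.radians(th);u=d*np.cos(t)+z*np.sin(t);n=d*np.sin(t)-z*np.cos(t);e=np.array([-d[1],d[0],0])
    G=p+z*.0086
    f=G-u*.0423
    print(th,[np.round((proj(c,x)-o)*6+2.5).astype(int).tolist() for x in(f,f+n*.018,f-n*.018,f+e*.018)])
E
```

```text
[0.61583889 0.02226091 0.08053517] [-3.13883836e+00  1.58599064e-03  8.78748866e-01] [-0.51622593 -0.2905991  -0.94412291] [-0.02144149 -0.0038963   0.0418031 ] 0.034940505708593465 25.475
crop origin 231 199
-0.05766783248504308 -0.07864954308917534
45 [[430, 385], [403, 382], [457, 388], [396, 420]]
50 [[424, 384], [396, 378], [453, 391], [390, 419]]
55 [[418, 383], [387, 373], [449, 392], [384, 417]]
60 [[411, 381], [379, 368], [444, 393], [377, 415]]
```

View pics/s15.png

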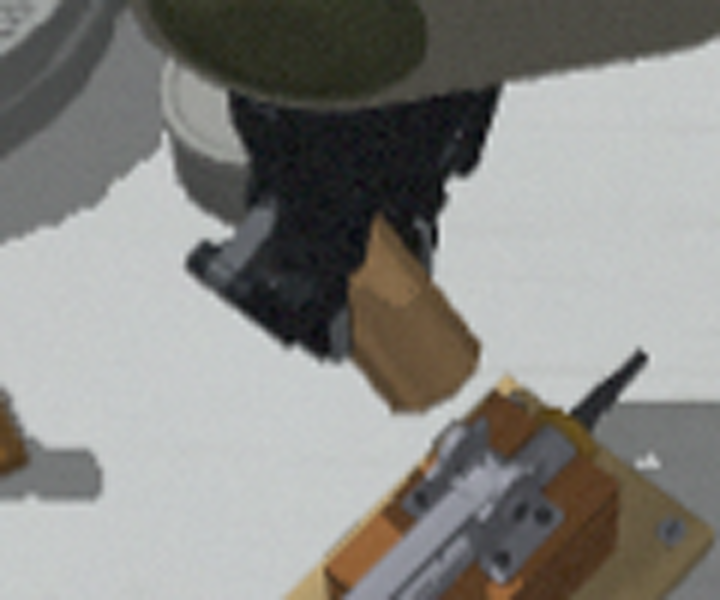

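Request:
send_rows --plan '[[[30,0,0,15,0],[30,0,0,10,0],[30,0,-4,0,0],[30,0,-4,0,0],[30,0,-2,-3,0],[30,0,-2,-3,0],[30,0,-2,-3,0],[30,0,0,0,0]]]' --squeeze 20

```text
time: 26.52
position: [0.6084, 0.0295, 0.0674]
tool_rot: [3.134, -0.002, 0.876]
wrist_force: [8.2, -9.0, -2.9]
gripper_width: 0.0347
```

```bash
python3 ck.py pics/s16.png
```

```text
[0.60837287 0.02949969 0.06735009] [ 3.13361176e+00 -2.11100011e-03  8.76168788e-01] [ 8.22435137 -8.95084919 -2.86794168] [-1.55693069 -1.57196212  0.05244613] 0.03474400871533014 26.525
crop origin 235 206
-0.05845019820852498 -0.06827991754607043
```

View pics/s16.png

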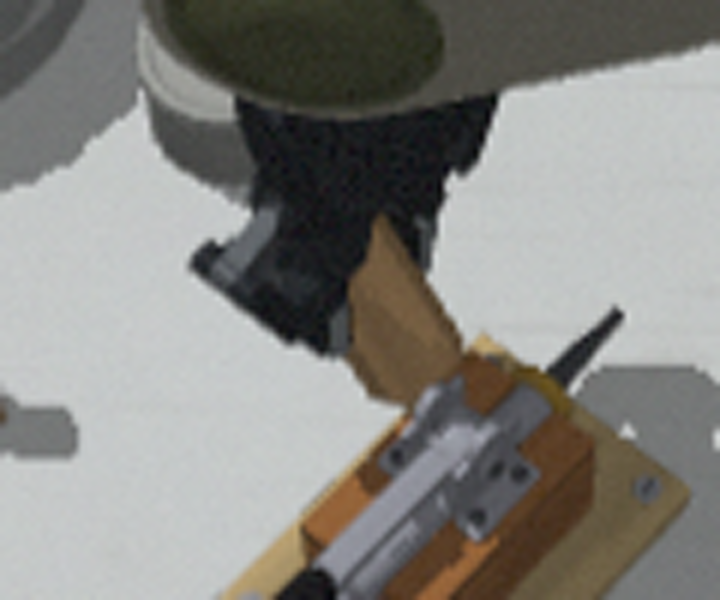

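The blank end is pivoting on the block wall at only about 12 N. Continue.

Request:
send_rows --plan '[[[30,0,-2,-2,0],[30,0,-2,-2,0],[30,0,-2,-2,0],[30,0,-2.5,-2,0],[30,0,-2.5,-1.5,0],[30,0,-2.5,-1.5,0],[30,0,0,0,0]]]'

```text
time: 27.45
position: [0.5978, 0.0382, 0.0782]
tool_rot: [3.134, -0.002, 0.876]
wrist_force: [6.5, -9.0, -3.4]
gripper_width: 0.035
```

```bash
python3 ck.py pics/s17.png
```

```text
[0.59781146 0.03822146 0.07819701] [ 3.13398253e+00 -1.83996988e-03  8.76271913e-01] [ 6.4939732  -9.03021316 -3.36882938] [-1.59388526 -1.51636901  0.0749478 ] 0.03500822115998712 27.45
crop origin 240 207
-0.05839053557749112 -0.054582865495145266
```

View pics/s17.png

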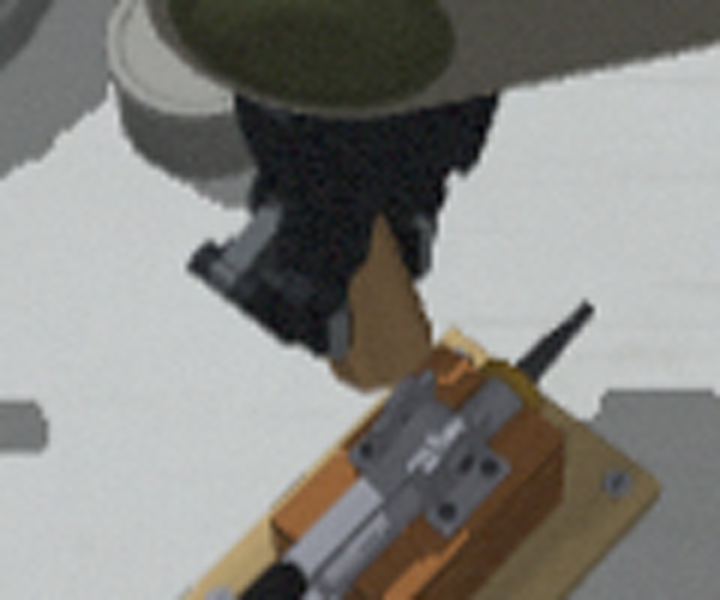

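Request:
send_rows --plan '[[[30,0,-2.5,-1,0],[30,0,-2.5,-1,0],[30,0,-2,0,0],[30,0,-2,0,0],[30,0,-2,0,0],[30,0,0,0,0]]]'

```text
time: 28.25
position: [0.5919, 0.0433, 0.0815]
tool_rot: [3.126, -0.004, 0.876]
wrist_force: [15.8, -17.0, -2.3]
gripper_width: 0.0349
```

```bash
python3 ck.py pics/s18.png
```

```text
[0.59186585 0.04325825 0.08146229] [ 3.12638611 -0.0036686   0.87607941] [ 15.81085326 -17.03686599  -2.28617439] [-3.34228035 -3.04922756  0.00696714] 0.0349221351005775 28.25
crop origin 242 208
-0.058454373292793786 -0.046790850010042635
```

View pics/s18.png

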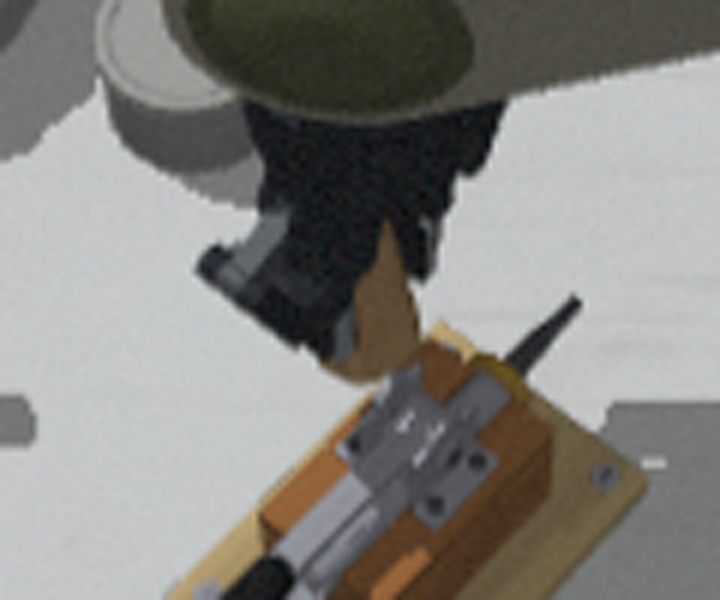

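Force has risen to 23 N with the lateral offset at 46.8 mm, so the handle side is flush with the wall. Grip firmly, back off, lift and move clear, then check the tilt.

Request:
send_rows --plan '[[[30,0,0,0,0],[30,0,0,0,0],[30,0,6,0,0],[30,0,12,0,0],[30,0,5,-30,0],[30,0,0,-45,0],[30,0,0,-45,0],[30,0,0,-45,0],[30,-48,14,0,0],[30,-48,14,0,0],[30,-48,14,0,0],[30,-48,14,0,0],[30,-48,14,0,0],[30,0,0,0,-0.175],[30,0,0,0,-0.175],[30,0,0,0,-0.175],[30,0,0,0,-0.175],[30,0,0,0,0],[30,0,0,0,0]]]' --squeeze 50

```text
time: 30.68
position: [0.505, -0.1969, 0.2438]
tool_rot: [-3.141, -0.0, 1.573]
wrist_force: [-0.1, 0.6, -0.6]
gripper_width: 0.0347
```

```bash
python3 ck.py pics/s19.png; python3 - <<'E'
from bench import r
from h import *
t=r.read_camera("top");cv2.imwrite("pics/t19.png",t["color"]);c=load("last.npz");cv2.imwrite("pics/s19f.png",c["color"])
E
```

```text
[ 0.50501686 -0.19693297  0.24378475] [-3.14144235e+00 -1.86434818e-04  1.57289429e+00] [-0.09565365  0.6028451  -0.60435458] [-0.00270078 -0.03026908  0.00469293] 0.034733365072601594 30.675
crop origin 286 67
0.18167346463792536 -0.13381493308591408
```

View pics/s19.png

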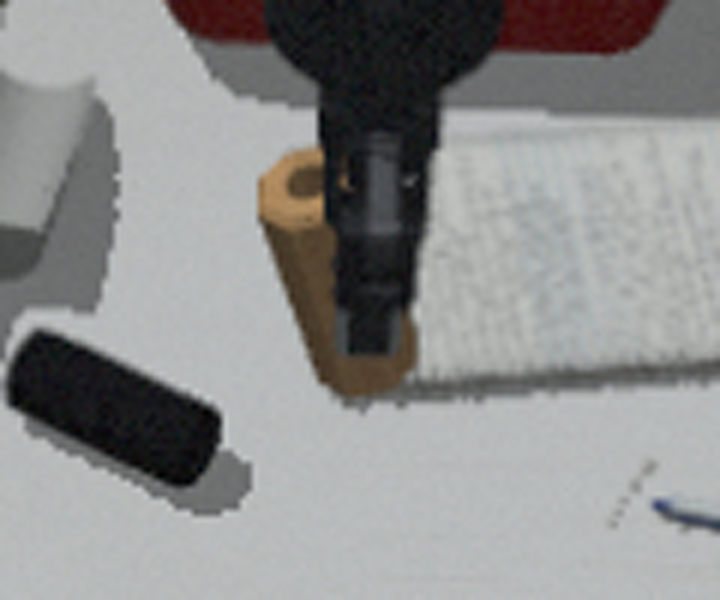

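View pics/s19f.png

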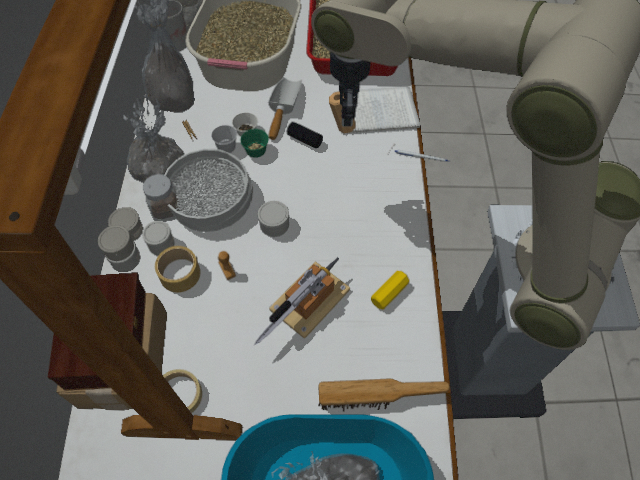

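```bash
python3 - <<'E'
from h import *
c=load("last.npz");p=np.array([.5050,-.1969,.2438]);d=np.array([1.,0,0]);z=np.array([0,0,1.])
o=np.array([286,67])
for L in(.0423,.05):
 for th in(90,85,80,75,70):
    t=np.radians(th);u=d*np.cos(t)+z*np.sin(t);n=d*np.sin(t)-z*np.cos(t);e=np.array([0,1,0])
    G=p+z*.0086; f=G+u*(.09-L);b=G-u*L
    print(L,th,"face c,left edge,bottom left:",[np.round((proj(c,x)-o)*6+2.5).astype(int).tolist() for x in(f,f+n*.018,b+n*.018,b+e*.018)])
E
```

```text
0.0423 90 face c,left edge,bottom left: [[374, 189], [319, 188], [311, 375], [363, 414]]
0.0423 85 face c,left edge,bottom left: [[361, 189], [307, 192], [321, 378], [374, 414]]
0.0423 80 face c,left edge,bottom left: [[349, 190], [295, 196], [332, 380], [384, 413]]
0.0423 75 face c,left edge,bottom left: [[336, 192], [283, 201], [343, 382], [395, 412]]
0.0423 70 face c,left edge,bottom left: [[324, 194], [272, 207], [355, 383], [405, 410]]
0.05 90 face c,left edge,bottom left: [[373, 206], [318, 205], [310, 390], [362, 429]]
0.05 85 face c,left edge,bottom left: [[362, 206], [308, 209], [322, 393], [375, 429]]
0.05 80 face c,left edge,bottom left: [[352, 207], [298, 213], [335, 395], [387, 428]]
0.05 75 face c,left edge,bottom left: [[341, 208], [289, 218], [348, 396], [399, 426]]
0.05 70 face c,left edge,bottom left: [[331, 210], [280, 223], [361, 397], [411, 424]]
```

The bored end is up, but my check gives about 15° of tilt: the left edge runs (260,200)→(322,378) and the handle sits about 8 mm off the tool axis. That is too near the limit, so I'll go back to the wall and push further.

Request:
send_rows --plan '[[[30,0,0,0,0.175],[30,0,0,0,0.175],[30,0,0,0,0.175],[30,0,0,0,0.175],[30,48,-14,0,0],[30,48,-14,0,0],[30,48,-14,0,0],[30,48,-14,0,0],[30,48,-14,0,0],[30,0,0,45,0],[30,0,0,45,0],[30,0,0,45,0],[30,0,0,27,0],[30,0,0,0,0]]]'

```text
time: 32.52
position: [0.6039, 0.0324, 0.0801]
tool_rot: [-3.138, 0.002, 0.875]
wrist_force: [0.2, 0.2, -1.1]
gripper_width: 0.0349
```

```bash
python3 ck.py pics/s20.png
```

```text
[0.60386183 0.03236334 0.08009213] [-3.13815762e+00  2.09364839e-03  8.74951802e-01] [ 0.24601848  0.22901708 -1.13631007] [-0.05867749  0.01737928 -0.00406984] 0.034922280539692166 32.525
crop origin 237 204
-0.05776273148785888 -0.0629811105581199
```

View pics/s20.png

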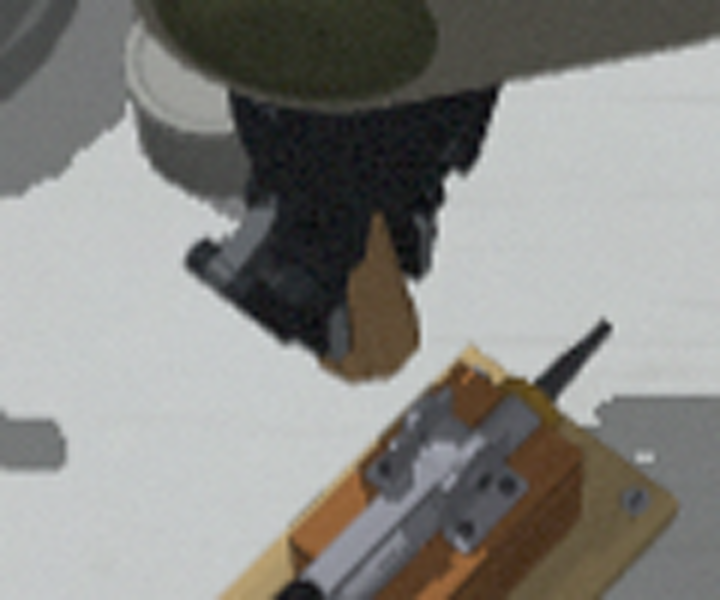

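Request:
send_rows --plan '[[[30,0,-7,6,0],[30,0,-7,4,0],[30,0,-2,-0.5,0],[30,0,-2,-0.5,0],[30,0,-2,-0.5,0],[30,0,-2,-0.5,0],[30,0,-2,0,0],[30,0,0,0,0]]]' --squeeze 20

```text
time: 33.58
position: [0.59, 0.0445, 0.075]
tool_rot: [3.13, -0.002, 0.876]
wrist_force: [14.8, -14.6, -9.5]
gripper_width: 0.0351
```

```bash
python3 ck.py pics/s21.png
```

```text
[0.59003512 0.04453506 0.07501513] [ 3.13019596e+00 -2.44899468e-03  8.75743797e-01] [ 14.80823939 -14.58169892  -9.46729608] [-2.82219524 -2.99525899 -0.00702109] 0.03514910718316856 33.575
crop origin 243 210
-0.05826345207568101 -0.0445670397821878
```

View pics/s21.png

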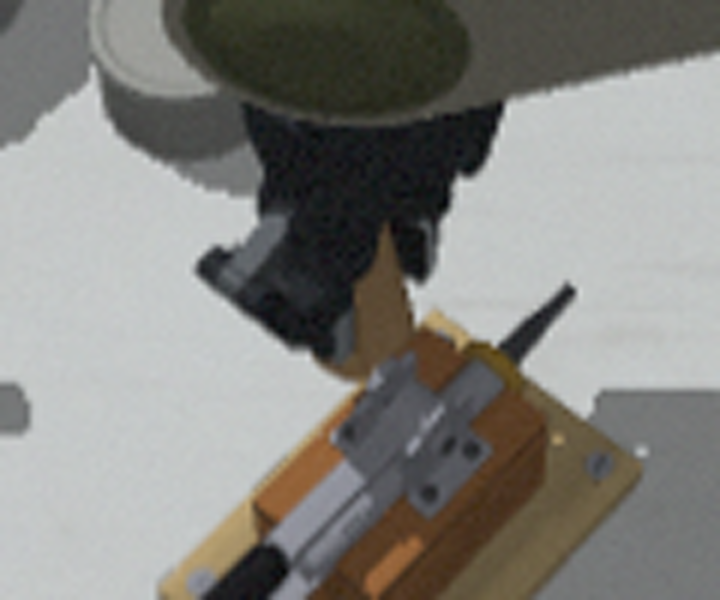

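Request:
send_rows --plan '[[[30,0,-2,-0.5,0],[30,0,-2,-0.5,0],[30,0,-1.5,-0.5,0],[30,0,-1.5,-0.5,0],[30,0,0,0,0]]]'

```text
time: 34.25
position: [0.5846, 0.0491, 0.0771]
tool_rot: [3.131, -0.002, 0.876]
wrist_force: [14.5, -14.2, -8.3]
gripper_width: 0.0348
```

```bash
python3 ck.py pics/s22.png
```

```text
[0.58456821 0.04912416 0.0770529 ] [ 3.13062065e+00 -2.46197012e-03  8.75626878e-01] [ 14.46345052 -14.22270851  -8.27412715] [-2.74491191e+00 -2.86852883e+00  6.28910253e-04] 0.034787820675089884 34.25
crop origin 246 212
-0.05828976132115969 -0.0374293645331384
```

View pics/s22.png

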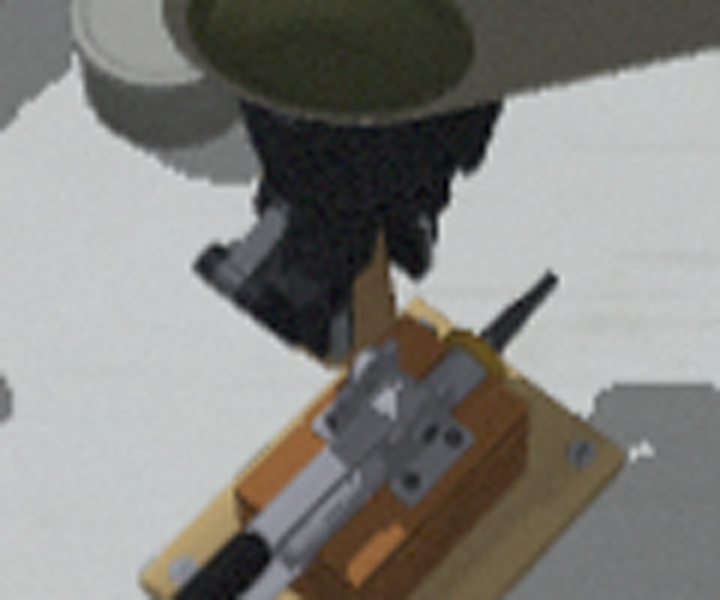

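Request:
send_rows --plan '[[[30,0,0,0,0],[30,0,0,0,0],[30,0,6,0,0],[30,0,12,0,0],[30,0,10,-30,0],[30,0,0,-45,0],[30,0,0,-45,0],[30,0,0,-45,0],[30,-48,14,0,0],[30,-48,14,0,0],[30,-48,14,0,0],[30,-48,14,0,0],[30,-48,14,0,0],[30,0,0,0,-0.175],[30,0,0,0,-0.175],[30,0,0,0,-0.175],[30,0,0,0,-0.175],[30,0,0,0,0],[30,0,0,0,0]]]' --squeeze 60

```text
time: 36.67
position: [0.5027, -0.1951, 0.2408]
tool_rot: [-3.141, -0.0, 1.573]
wrist_force: [0.3, 0.2, -1.2]
gripper_width: 0.0346
```

```bash
python3 ck.py pics/s23.png; cat >v.py <<'E'
from bench import r
from h import *
c=load("last.npz");p=r.state()["position"];d=np.array([1.,0,0]);z=np.array([0,0,1.])
a=proj(c,p);o=np.array([int(a[0])-60,int(a[1])-50])
for th in(95,90,85,80,75):
    t=np.radians(th);u=d*np.cos(t)+z*np.sin(t);n=d*np.sin(t)-z*np.cos(t)
    G=p+z*.0086; f=G+u*.0477;b=G-u*.0423
    print(th,"face c,left top,left bottom:",[np.round((proj(c,x)-o)*6+2.5).astype(int).tolist() for x in(f,f+n*.018,b+n*.018)])
E
python3 v.py
```

```text
[ 0.50270576 -0.19507104  0.24083989] [-3.14148576e+00 -1.78810423e-04  1.57276329e+00] [ 0.30181242  0.22925545 -1.20865789] [-0.00283352  0.04615002 -0.05639399] 0.03460598975734475 36.675
crop origin 287 69
0.18172233724686143 -0.13084751166246597
95 face c,left top,left bottom: [[387, 188], [333, 184], [301, 370]]
90 face c,left top,left bottom: [[375, 187], [320, 187], [311, 373]]
85 face c,left top,left bottom: [[362, 188], [307, 190], [322, 376]]
80 face c,left top,left bottom: [[349, 189], [295, 195], [332, 378]]
75 face c,left top,left bottom: [[337, 190], [284, 200], [344, 380]]
```

View pics/s23.png

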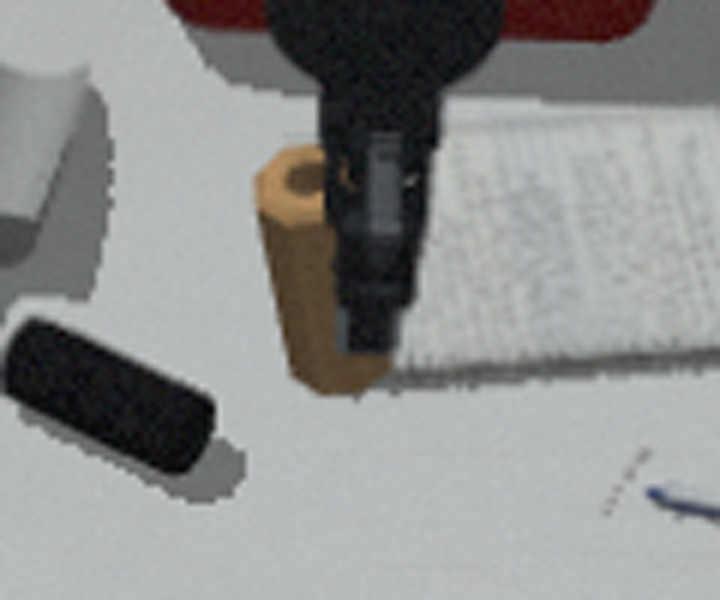

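The left edge (257,200)→(292,375) gives about 9.5° of tilt, which is within limits. But the handle sits about 14 mm off the pad centre, so the hold is poor. I'll set it on the clear desk below so it squares up on its blank end, then regrip it centred.

Request:
send_rows --plan '[[[30,0,0,40,0],[30,0,0,45,0],[30,0,0,45,0],[30,0,0,35,0],[30,0,0,20,0],[30,0,0,10,0],[30,0,0,4,0],[30,0,0,2,0],[30,0,0,2,0],[30,0,0,0,0]]]' --squeeze 30

```text
time: 37.98
position: [0.5028, -0.1951, 0.0381]
tool_rot: [3.141, 0.0, 1.576]
wrist_force: [-0.0, 0.9, -0.8]
gripper_width: 0.0348
```

```bash
python3 ck.py pics/s24.png
```

```text
[ 0.50278966 -0.19509664  0.03805366] [3.14120198e+00 2.22190973e-04 1.57596638e+00] [-0.03250804  0.92304425 -0.75024279] [0.02413271 0.01004781 0.00880667] 0.034844429156362176 37.975
crop origin 283 130
0.18168830336055647 -0.1309283606390439
```

View pics/s24.png

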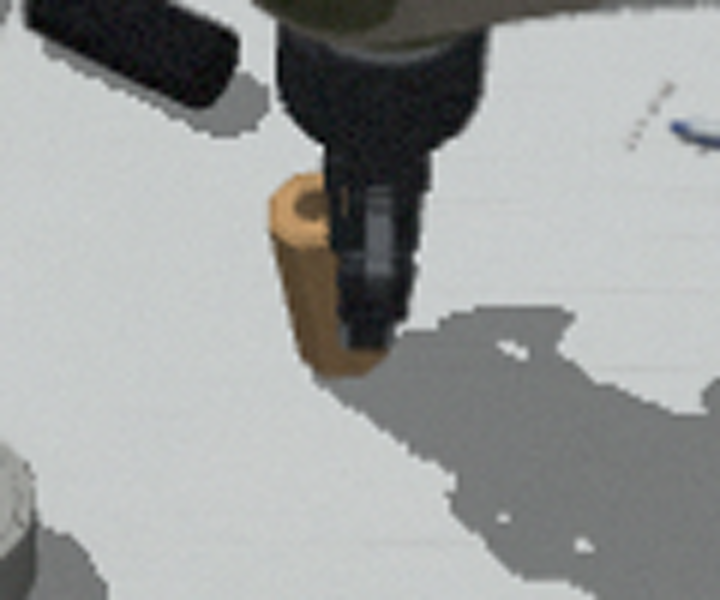

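Request:
send_rows --plan '[[[30,0,0,1.5,0],[30,0,0,1.5,0],[30,0,0,1.5,0],[30,0,0,0,0]]]' --squeeze 20

```text
time: 38.52
position: [0.5026, -0.195, 0.0331]
tool_rot: [-3.141, -0.0, 1.576]
wrist_force: [-0.1, -0.3, -2.1]
gripper_width: 0.0347
```

Request:
send_rows --plan '[[[30,0,0,1.5,0],[30,0,0,1.5,0],[30,0,0,1.5,0],[30,0,0,0,0]]]'

```text
time: 39.02
position: [0.5029, -0.1952, 0.0308]
tool_rot: [3.141, 0.001, 1.577]
wrist_force: [-7.8, 4.5, 21.5]
gripper_width: 0.0347
```

Request:
send_rows --plan '[[[30,0,0,1.5,0],[30,0,0,1.5,0],[30,0,0,0,0],[30,0,0,0,0]]]'

```text
time: 39.52
position: [0.5031, -0.1953, 0.0304]
tool_rot: [3.14, 0.001, 1.577]
wrist_force: [-19.2, 8.7, 50.4]
gripper_width: 0.035
```

```bash
python3 ck.py pics/s25.png;python3 v.py
```

```text
[ 0.50313435 -0.19528548  0.03042807] [3.14022879e+00 1.44746567e-03 1.57705847e+00] [-19.22571204   8.69868858  50.439466  ] [1.81541303 2.77693119 0.21619987] 0.03499933900954957 39.525
crop origin 283 131
0.18161274328886728 -0.13131405890843423
95 face c,left top,left bottom: [[382, 218], [335, 215], [308, 356]]
90 face c,left top,left bottom: [[371, 218], [323, 217], [317, 359]]
85 face c,left top,left bottom: [[360, 218], [313, 220], [326, 361]]
80 face c,left top,left bottom: [[349, 219], [302, 223], [335, 363]]
75 face c,left top,left bottom: [[338, 220], [292, 227], [345, 364]]
```

View pics/s25.png

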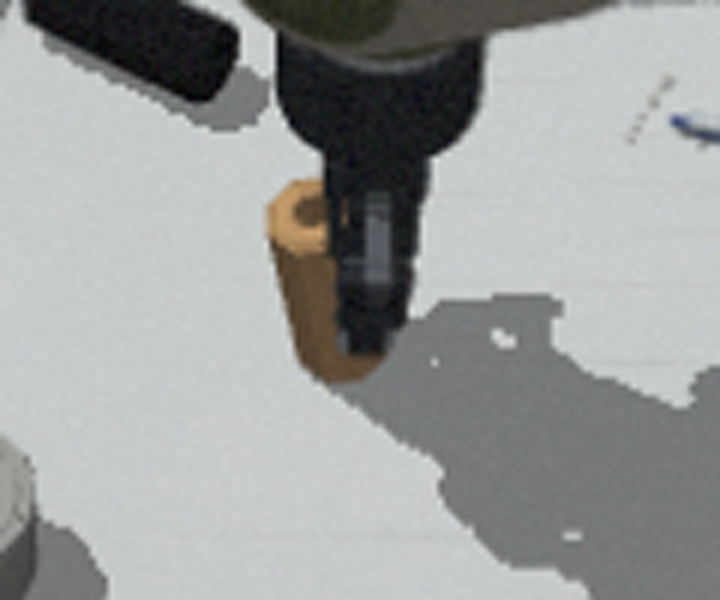

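Sliding friction at the corner is locking it. I'll ease the press and drag back along -x so friction helps right it.

Request:
send_rows --plan '[[[30,0,-1,-2,0],[30,0,-2,0,0],[30,0,-2,0,0],[30,0,-2,0,0],[30,0,-2,0,0],[30,0,0,0,0]]]'

```text
time: 40.33
position: [0.4969, -0.1967, 0.0306]
tool_rot: [3.132, 0.005, 1.576]
wrist_force: [6.7, 0.4, 14.3]
gripper_width: 0.0347
```

```bash
python3 ck.py pics/s26.png;python3 v.py
```

```text
[ 0.49694161 -0.1966503   0.03056952] [3.13248508 0.0047868  1.57552998] [ 6.70745616  0.37160289 14.2838052 ] [ 0.13569702 -1.53028046  0.01170466] 0.03468853587082933 40.325
crop origin 286 131
0.18662534382672546 -0.12742991669788187
95 face c,left top,left bottom: [[386, 215], [339, 212], [311, 353]]
90 face c,left top,left bottom: [[375, 215], [328, 214], [320, 356]]
85 face c,left top,left bottom: [[364, 215], [317, 217], [329, 358]]
80 face c,left top,left bottom: [[353, 216], [306, 220], [339, 360]]
75 face c,left top,left bottom: [[342, 217], [296, 224], [348, 361]]
```

View pics/s26.png

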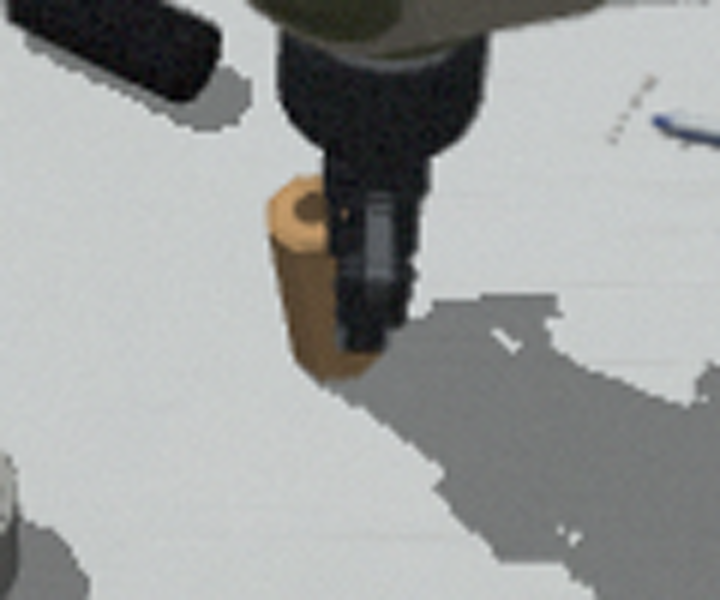

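Request:
send_rows --plan '[[[30,0,-2,0.3,0],[30,0,-2,0.3,0],[30,0,-2,0.3,0],[30,0,-2,0.3,0],[30,0,-2,0,0],[30,0,0,0,0]]]'

```text
time: 41.12
position: [0.4883, -0.1975, 0.0304]
tool_rot: [3.129, 0.007, 1.575]
wrist_force: [8.7, 0.7, 19.4]
gripper_width: 0.0347
```

```bash
python3 ck.py pics/s27.png;python3 v.py
```

```text
[ 0.48828207 -0.19750856  0.03036369] [3.12889389 0.00698844 1.57521144] [ 8.70496656  0.73633935 19.44059223] [ 0.05129542 -2.25427651 -0.00824524] 0.03467481085483156 41.125
crop origin 289 131
0.19282778392927866 -0.12132631064935516
95 face c,left top,left bottom: [[385, 214], [338, 211], [309, 352]]
90 face c,left top,left bottom: [[374, 214], [326, 213], [317, 355]]
85 face c,left top,left bottom: [[363, 214], [316, 216], [327, 357]]
80 face c,left top,left bottom: [[352, 215], [305, 219], [336, 359]]
75 face c,left top,left bottom: [[341, 216], [295, 223], [346, 360]]
```

View pics/s27.png

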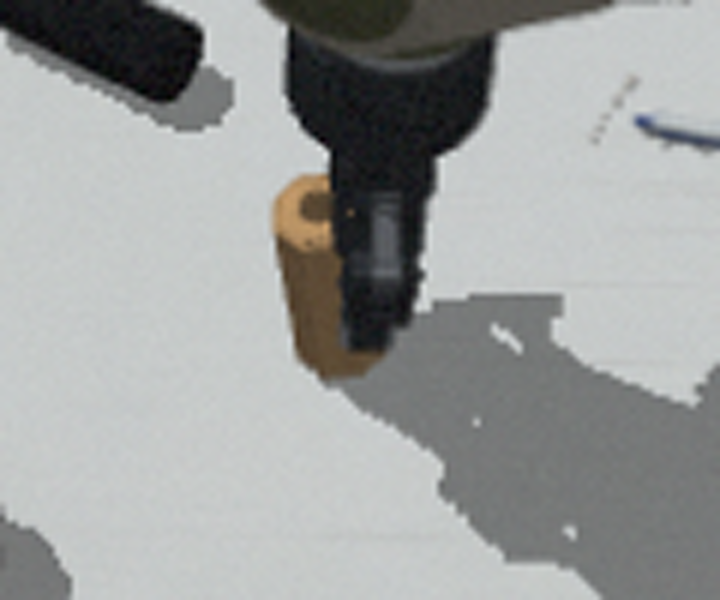

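The tilt is now about 6.5°, far inside the 21° it can stand at. I'll unload and open so that it settles flat.

Request:
send_rows --plan '[[[30,0,0.5,-1,0],[37,0,0,0,0],[40,0,0,0,0],[50,0,0,0,0],[60,0,0,0,0],[60,0,0,0,0]]]' --squeeze 20

```text
time: 41.92
position: [0.4841, -0.1951, 0.0274]
tool_rot: [-3.141, -0.0, 1.576]
wrist_force: [-0.0, 0.4, 0.4]
gripper_width: 0.0594
```

```bash
python3 ck.py pics/s28.png;python3 v.py
```

```text
[ 0.4840817  -0.19509857  0.02739519] [-3.14128863e+00 -1.93896321e-04  1.57609608e+00] [-0.04642363  0.37701817  0.42632667] [0.03324933 0.0347425  0.07791362] 0.05938324104288183 41.925
crop origin 291 132
0.1936649287272038 -0.11655657574666356
95 face c,left top,left bottom: [[383, 218], [337, 215], [307, 355]]
90 face c,left top,left bottom: [[373, 218], [325, 217], [316, 358]]
85 face c,left top,left bottom: [[362, 218], [314, 220], [325, 360]]
80 face c,left top,left bottom: [[351, 219], [304, 223], [334, 362]]
75 face c,left top,left bottom: [[340, 220], [294, 227], [344, 363]]
```

View pics/s28.png

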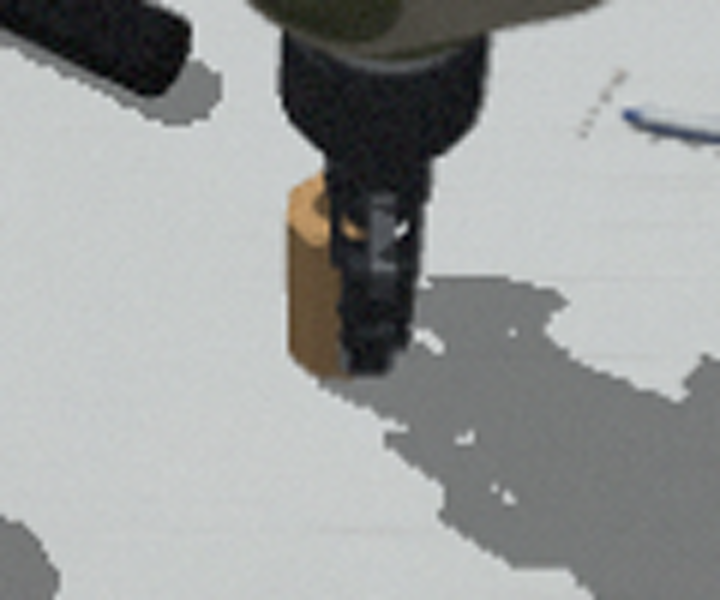

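It stands upright on its blank end (edge (289,225)→(291,350)). Move +11 mm to centre, regrip and lift.

Request:
send_rows --plan '[[[60,0,4,-4,0],[60,0,4,-4,0],[60,0,3,0,0],[60,0,0,0,0],[45,0,0,0,0],[38,0,0,0,0],[30,0,0,0,0],[30,0,0,0,0],[30,0,0,0,0],[30,0,0,0,0]]]' --squeeze 50

```text
time: 43.22
position: [0.4953, -0.1952, 0.0357]
tool_rot: [3.141, 0.0, 1.576]
wrist_force: [-0.5, -1.0, 3.6]
gripper_width: 0.0366
```

```bash
python3 ck.py pics/s29.png;python3 v.py
```

```text
[ 0.49526446 -0.1951618   0.03573746] [3.14135542e+00 1.81820206e-04 1.57607620e+00] [-0.51062438 -0.9902397   3.60689804] [ 0.00689331  0.10941783 -0.001808  ] 0.03661287794430422 43.225
crop origin 286 130
0.1865553152395081 -0.125188584529149
95 face c,left top,left bottom: [[385, 216], [338, 213], [310, 355]]
90 face c,left top,left bottom: [[374, 215], [327, 215], [319, 357]]
85 face c,left top,left bottom: [[363, 216], [316, 218], [328, 359]]
80 face c,left top,left bottom: [[352, 216], [305, 221], [337, 361]]
75 face c,left top,left bottom: [[341, 218], [295, 225], [347, 362]]
```

View pics/s29.png

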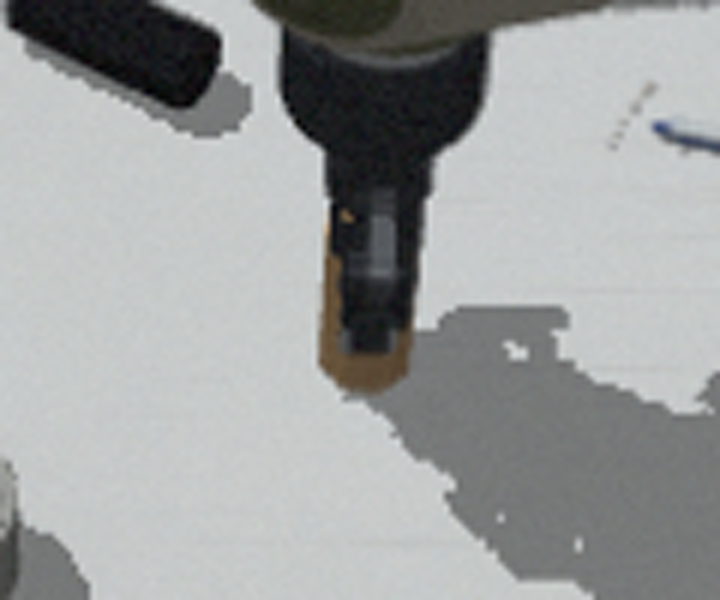

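Centred and upright. Lift.

Request:
send_rows --plan '[[[30,0,0,0,0],[30,0,0,-10,0],[30,0,0,-25,0],[30,0,0,-35,0],[30,0,0,-35,0],[30,0,0,-35,0],[30,0,0,-35,0],[30,0,0,-20,0],[30,0,0,-5,0],[30,0,0,0,0],[30,0,0,0,0],[30,0,0,0,0]]]'

```text
time: 44.78
position: [0.495, -0.195, 0.2349]
tool_rot: [-3.141, -0.001, 1.576]
wrist_force: [0.0, -0.1, -0.7]
gripper_width: 0.0362
```

```bash
python3 ck.py pics/s30.png;python3 v.py; python3 - <<'E'
from h import *
c=load("last.npz");crop(c,230,240,160,120,5,"pics/s30b.png")
from bench import r
print(r.state()["qd"])
t=r.read_camera("top");cv2.imwrite("pics/t30.png",t["color"])
E
```

```text
[ 0.49500267 -0.19495206  0.23491091] [-3.14052612e+00 -7.52884924e-04  1.57609824e+00] [ 0.04430212 -0.11087049 -0.67108404] [0.01265606 0.00754781 0.05211719] 0.03616784179951938 44.775
crop origin 291 71
0.18656174968873426 -0.12485320271203461
95 face c,left top,left bottom: [[386, 189], [331, 185], [298, 369]]
90 face c,left top,left bottom: [[373, 189], [319, 188], [308, 373]]
85 face c,left top,left bottom: [[360, 189], [306, 191], [319, 375]]
80 face c,left top,left bottom: [[348, 190], [294, 196], [330, 378]]
75 face c,left top,left bottom: [[335, 192], [282, 201], [341, 379]]
[ 0.00128149 -0.0026142  -0.00375997  0.0007116   0.00087583  0.00093874]
```

View pics/s30.png

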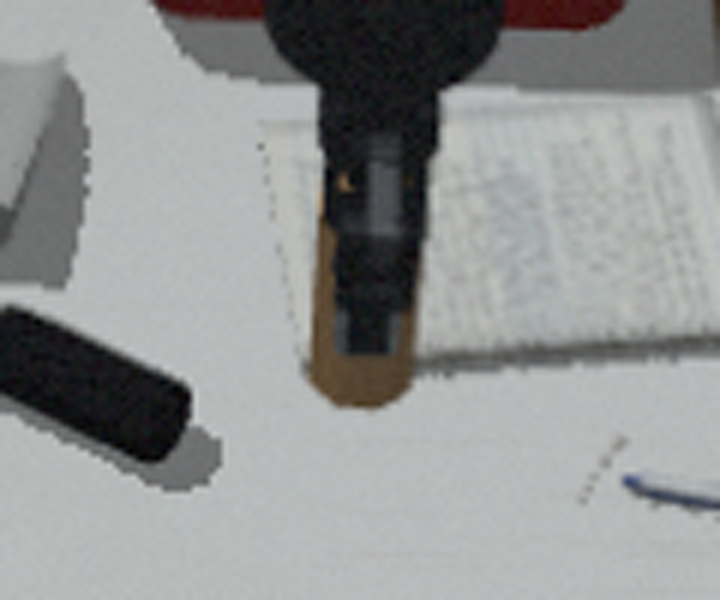

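View pics/s30b.png

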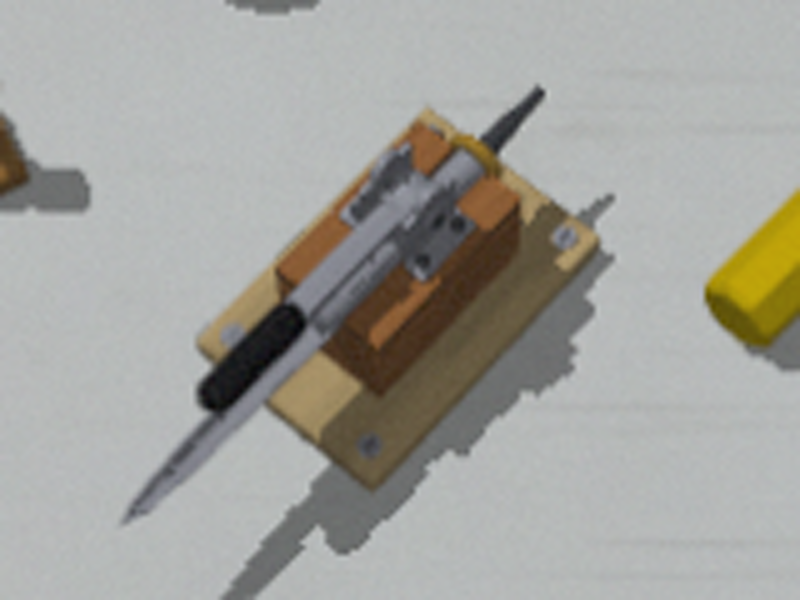

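View pics/t30.png

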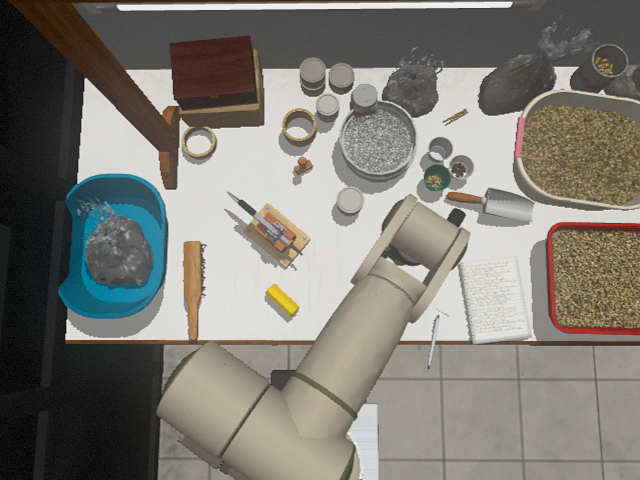

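The handle is upright (edge (320,230)→(312,370), matching the 90° prediction). The lever is down, the trier is in its block, and the brush and tin are unmoved. One numeric check, then hand in.

Request:
send_rows --plan '[[[30,0,0,0,0],[30,0,0,0,0],[30,0,0,0,0],[30,0,0,0,0]]]'

```text
time: 45.38
position: [0.4952, -0.1951, 0.2356]
tool_rot: [3.142, -0.0, 1.576]
wrist_force: [0.5, 0.5, -1.1]
gripper_width: 0.0364
```

```bash
python3 - <<'E'
from bench import r
from h import *
c=load("last.npz")
print("lever end at z .088",plane(c,230+207/5,240+398/5,.088),"expect",[.5768+.12*.64,.0982+.12*.768])
print("tip",plane(c,230+541/5,240+91/5,.06))
s=r.state();print(s["position"],s["gripper_width"],s["wrist_force"],s["time"])
r.close_job()
E
```

```text
lever end at z .088 [0.64871847 0.18273103 0.088     ] expect [0.6536, 0.19035999999999997]
tip [0.51821798 0.02901673 0.06      ]
[ 0.49518309 -0.19507952  0.23559598] 0.03638661861486209 [ 0.48083148  0.53908014 -1.09106774] 45.375
the job is handed in; nothing more can be done
```

I handed the job in at 45.4 s. The handle is held upright with its bored end up, its centre about 24 cm above the desk and about 29 cm from the tang tip. The hand-in reported no verdict.

**What I did**
- **Lever:** I pressed it down to its stop, where the force rose to 11 N.
- **Finding the bored end:** The first end stopped against the tang tip at 20 N, so it is blank. I turned the handle round, and the other end slid on freely and went home against the collar.
- **Turning it upright:** After drawing it off I had to tip it in the fingers, because the tool can only point down. I used the clamped tang first, which jammed at about 54 N with the handle some 50° up. The block's side wall brought it to about 9.5° from vertical, but off-centre in the pads.
- **Regrip:** I stood it on the desk, where it settled flat, then gripped it again centred and lifted it.

**Last checks**
- **Handle:** The visible edge matches vertical in the side view, and the arm was at rest. The bore was visible at the top before the regrip; the gripper hides it in the last pictures.
- **Trier and bystanders:** The tang tip is within 1 mm of where it started. The brush and the tin look unmoved.
- **Disagreement:** The lever looks level, but its end measured about 9 mm short of where I expected it. I put that down to picking the rounded tip of the grip by eye, and did not resolve it further.

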